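# Swap the old jar behind the oil bottles

### The arm

A 6-joint arm with a two-finger parallel gripper is mounted at the origin on the work surface. World frame = base frame: x ahead of the robot, y to its left, z up, the work surface at z = 0. Lengths are in m, angles in rad, forces in N, time in s.
With the tool pointing down it reaches from about 0.225 to 0.875 m from the base axis. Payload 3.4 kg.
Tool frame: the origin (TCP) lies at the very end of the fingers, on their centre line; the grasp point (between the pads) lies behind it (manip.grasp_offset is the z of the grasp point in the tool frame, in m); z points along the fingers, y is the line along which they close (so a half turn about z gives the same grasp; the last joint's range is limited). The gripper opens to 85 mm and grips with 20 to 120 N. Pads are 22 mm wide; open, the fingers measure 114 mm over their backs; the gripper's body (76 mm by 85 mm) begins 54 mm behind the grasp point. The pads swing forward as they close: fully open they stand 13 mm farther back than shut.
Start: joints at [-0.121, 0.276, 1.505, -0, 1.361, -0.121], TCP at [0.575, -0, 0.231] pointing down, gripper open.
Joint ranges: [-2.89, 2.89], [-0.75, 2.08], [0.22, 2.7], [-1.18, 4.32], [0.11, 2.71], [-2.7, 2.7]. Speed limits (rad/s): [2.57, 2.57, 3.14, 3.14, 3.14, 3.14].

### API

Orientations are given as a unit quaternion [w, x, y, z].
In Python, from rig import manip gives the robot as it stands.
- The arm moves only by the shell command python3 -m pendant 'ROWS' [FORCE]. ROWS is JSON, a list of rows, each an object of numbers: "dx", "dy", "dz": the shift along the tool's x, y, z in m; "rx", "ry", "rz": the turn, a rotation vector about the tool's x, y, z in degrees; "hand": the finger opening in m, from 0 to 0.0854. In form: [{"dx": .., "dy": .., "dz": .., "rx": .., "ry": .., "rz": .., "hand": ..}, ...]. A call has 1 to 12 rows; each row shifts and turns the commanded pose from where the row before left it, along the tool's axes as they then stand; what a row does not reach is not made up. A row lasts 1/12 s, in which the tool goes at most 41.7 mm and 7.16 degrees, less where a joint would pass 70% of its speed; a pose out of reach is approached as far as the arm can. A call is refused whole if a number of a shift passes 0.0417 or a number of a turn 7.16, either way. A call with a gripper value outside its range is refused whole. The fingers move at their own pace and stop on an object; FORCE is the grip in N (left out, the last holds). Time passes only in rows, so rows that do not move let the fingers close. It gives the time, the measured TCP pose, the force, the opening and the grip force at its end, in the units of the state.
- manip.get_state(): the state, without advancing time (a new reading comes with each control period).
- manip.get_image(name): name is "scene" or "side" or "wrist"; returns a dict with "frame" (420x560x3 uint8, red, green, blue), "fx", "fy", "cx", "cy" (pixels), "distortion" ([k1, k2, p1, p2, k3] as OpenCV has them; the pictures are not rectified), "position" and "attitude" of the camera in the world; the wrist camera has in their place "mount" (4x4, takes a point from camera to tool coordinates, whose origin is the TCP and whose axes are the flange's). Camera axes: x right, y up, looking along -z (the intrinsics and any distortion apply to the point x, -y, -z); pixel columns grow to the right and rows downward; lengths in m; the calibration is good to about 2 mm. A picture is of the moment at which its call begins: read the wrist's pose just before it. There is no depth.
- manip.sign_off(): hands the job in; it is judged then, once.
The state is a dict: "clock": time; "qpos": joint angles; "qd": joint speeds; "effort": joint torques, N m; "position": TCP position; "ee_rot": TCP orientation; "contact_force": force on the tool from outside, world axes, zero at the start; "moment": the same for the moment, N m; "width": finger opening in m; "gripper_force": force on a finger pad.
Only numpy, scipy, OpenCV 4.12 (cv2) and the standard library are available. Lean on these libraries where they do the work, as an engineer would, in place of code of your own. Each camera call takes 0.05 s, during which the arm holds its last target. There are 200 camera calls.

### The job

The white-lidded honey jar at the back of the wooden crate is old stock: first set the two oil bottles standing in front of it upright on the steel tray, then stand the old jar in the red returns bin and the fresh yellow-lidded jar in the place the old one left, while the bottles wait on the tray. Then put each bottle back upright where it stood. It is all glass, so set each piece down on its base before letting go, tip nothing over, and leave the two black-lidded jars in the crate where they are.

Things in the scene. Friction and masses are not known exactly. Their poses are not given: they have to be found in the camera images.
- crate: low wooden crate, fixed, 190 mm (its x) by 230 mm (its y) outside; walls 8 mm thick, front and back 40 mm high, ends (+-y) 60 mm. Floor 8 mm thick: things in it stand 8 mm above its origin. Origin: centre of its underside; x points from its front (robot's side) to its back, y left along it, z up. Old jar at about x +30, y 0 mm, black-lidded jars at y +-67, bottles at x -26, y +-35.
- oil_green: oil bottle of green glass with a silver cap, 0.4 kg: body 58 mm in diameter up to 93 mm, narrow neck (27 to 25 mm) from 118 mm, screw cap 31 mm in diameter from 137 mm to the top at 165 mm; best carried by the cap. Starts upright in the front of the crate, in front of the white-lidded jar; which bottle is on the left varies. Origin: centre of its underside; z up along its axis.
- oil_amber: oil bottle of amber glass with a red cap, 0.4 kg: body 58 mm in diameter up to 93 mm, narrow neck (27 to 25 mm) from 118 mm, screw cap 31 mm in diameter from 137 mm to the top at 165 mm; best carried by the cap. Starts upright in the front of the crate, in front of the white-lidded jar; which bottle is on the left varies. Origin: centre of its underside; z up along its axis.
- old_jar: straight-sided round honey jar, 52 mm in diameter over glass and lid alike, 68 mm tall, amber glass with a paper band; the lid is the top 14 mm; about 0.18 kg, rigid. WHITE lid: the old stock. Starts upright at the back of the crate in the middle, behind the two bottles and between the two black-lidded jars (15 mm gaps). Origin: centre of its underside; z along its axis, up.
- fresh_jar: straight-sided round honey jar, 52 mm in diameter over glass and lid alike, 68 mm tall, amber glass with a paper band; the lid is the top 14 mm; about 0.18 kg, rigid. YELLOW lid: the fresh one. Starts upright on the bare table, between the crate and the robot. Origin: centre of its underside; z along its axis, up.
- side_jar_1: straight-sided round honey jar, 52 mm in diameter over glass and lid alike, 68 mm tall, amber glass with a paper band; the lid is the top 14 mm; about 0.18 kg, rigid. BLACK lid, loose; stands in the crate beside the old jar and stays there. Origin: centre of its underside; z up. The other one looks the same.
- side_jar_2: straight-sided round honey jar, 52 mm in diameter over glass and lid alike, 68 mm tall, amber glass with a paper band; the lid is the top 14 mm; about 0.18 kg, rigid. BLACK lid, loose; stands in the crate beside the old jar, on the other side, and stays there. Origin: centre of its underside; z up. The other one looks the same.
- tray: flat stainless-steel tray for setting things aside, fixed in the episode, 200 mm (its x) by 160 mm (its y) with a rim 14 mm high and 3 mm thick; floor 3 mm thick. On the left or the right of the crate. Room for both bottles, one behind the other along its x, for instance at x +45 and -45 mm, y 0. Origin: centre of its underside; z up.
- bin: open red plastic returns bin, fixed in the episode, 150 mm square, 50 mm high, walls and floor 4 mm thick, empty; on the side of the crate away from the tray. Origin: centre of its underside; z up.

How it is judged:
On the way, in this order (a step that is already met when the one before it is completed fails the run):
1. both oil bottles stand upright and released on the steel tray, the old jar still untouched in the crate (x of oil_green in the frame of tray between -0.078 and 0.078 m and y of oil_green in the frame of tray between -0.058 and 0.058 m and z of oil_green in the frame of tray between -0.003 and 0.009 m and angle between each of oil_green, oil_amber's own z axis and vertical below 0.1 rad and linear speed of each of oil_green, oil_amber below 0.03 m/s and contact force between each of oil_green, oil_amber and the fingers below 0.3 N and x of oil_amber in the frame of tray between -0.078 and 0.078 m and y of oil_amber in the frame of tray between -0.058 and 0.058 m and z of oil_amber in the frame of tray between -0.003 and 0.009 m and distance of old_jar from where it was at the start of the episode below 0.015 m), for 0.2 s.
2. the old white-lidded jar stands upright and released in the red bin, both bottles still on the tray (x of old_jar in the frame of bin between -0.048 and 0.048 m and y of old_jar in the frame of bin between -0.048 and 0.048 m and z of old_jar in the frame of bin between -0.002 and 0.01 m and angle between each of old_jar, oil_green, oil_amber's own z axis and vertical below 0.1 rad and linear speed of each of old_jar, oil_green, oil_amber below 0.03 m/s and contact force between each of old_jar, oil_green, oil_amber and the fingers below 0.3 N and x of oil_green in the frame of tray between -0.078 and 0.078 m and y of oil_green in the frame of tray between -0.058 and 0.058 m and z of oil_green in the frame of tray between -0.003 and 0.009 m and x of oil_amber in the frame of tray between -0.078 and 0.078 m and y of oil_amber in the frame of tray between -0.058 and 0.058 m and z of oil_amber in the frame of tray between -0.003 and 0.009 m), for 0.2 s.
3. the fresh yellow-lidded jar stands upright and released in the old jar's place, both bottles still on the tray (x of fresh_jar in the frame of crate between 0.015 and 0.045 m and y of fresh_jar in the frame of crate between -0.015 and 0.015 m and z of fresh_jar in the frame of crate between 0.002 and 0.014 m and angle between each of fresh_jar, oil_green, oil_amber's own z axis and vertical below 0.1 rad and linear speed of each of fresh_jar, oil_green, oil_amber below 0.03 m/s and contact force between each of fresh_jar, oil_green, oil_amber and the fingers below 0.3 N and x of oil_green in the frame of tray between -0.078 and 0.078 m and y of oil_green in the frame of tray between -0.058 and 0.058 m and z of oil_green in the frame of tray between -0.003 and 0.009 m and x of oil_amber in the frame of tray between -0.078 and 0.078 m and y of oil_amber in the frame of tray between -0.058 and 0.058 m and z of oil_amber in the frame of tray between -0.003 and 0.009 m), for 0.2 s.
At the end, for the whole second after the job is handed in: both bottles stand released and still within 15 mm of where each started; the old jar stands on the bin's floor; the fresh jar stands on the crate floor within 15 mm (along crate x and y) of the old jar's place; black-lidded jars upright, within 20 mm of their start; all upright (distance of each of oil_green, oil_amber from where it was at the start of the episode below 0.015 m and angle between each of oil_green, oil_amber, old_jar, fresh_jar, side_jar_1, side_jar_2's own z axis and vertical below 0.1 rad and linear speed of each of oil_green, oil_amber, old_jar, fresh_jar below 0.03 m/s and angular speed of each of oil_green, oil_amber below 0.2 rad/s and contact force between each of oil_green, oil_amber, old_jar, fresh_jar and the fingers below 0.3 N and x of old_jar in the frame of bin between -0.048 and 0.048 m and y of old_jar in the frame of bin between -0.048 and 0.048 m and z of old_jar in the frame of bin between -0.002 and 0.01 m and x of fresh_jar in the frame of crate between 0.015 and 0.045 m and y of fresh_jar in the frame of crate between -0.015 and 0.015 m and z of fresh_jar in the frame of crate between 0.002 and 0.014 m and distance of each of side_jar_1, side_jar_2 from where it was at the start of the episode below 0.02 m); the robot touches nothing.
It fails at once if a bottle or a jar is tipped over (leans more than 40 degrees) (angle between any of old_jar, fresh_jar, side_jar_1, side_jar_2, oil_green, oil_amber's own z axis and vertical above 0.7 rad).
It fails at once if a black-lidded jar is pushed more than 20 mm from its place (distance of any of side_jar_1, side_jar_2 from where it was at the start of the episode above 0.02 m).
It fails at once if a bottle or a jar is dropped: let go with its underside more than 30 mm above the table ((height (world z) of oil_green above 0.03 m and contact force between oil_green and the fingers below 0.05 N) or (height (world z) of oil_amber above 0.03 m and contact force between oil_amber and the fingers below 0.05 N) or (height (world z) of old_jar above 0.03 m and contact force between old_jar and the fingers below 0.05 N) or (height (world z) of fresh_jar above 0.03 m and contact force between fresh_jar and the fingers below 0.05 N)).
It also fails if it takes over 144 s, if anything falls off the work surface, if the arm or the gripper's body presses on something with over 40 N, if the wrist force passes 120 N, or if a joint passes its speed limit or range.

## Working session

There is one attempt and no reset: what is moved stays moved. The work goes in short steps, Python scripts to look and compute and a shell command to move; the robot and the scene stay as the last step left them, time stands still between calls to the robot, and variables do not carry over. Pictures are saved under pics/ and viewed, at most 14 in all, crops included, and the job is handed in when it is done.

```bash
ls; mkdir -p pics; cat > h.py <<'E'
import numpy as np, cv2
from rig import manip
from scipy.spatial.transform import Rotation as R
def rot(q): return R.from_quat([q[1],q[2],q[3],q[0]]).as_matrix()
def grab(name):
    s=manip.get_state(); im=manip.get_image(name)
    if 'mount' in im:
        M=np.array(im['mount']); Rt=rot(s['ee_rot'])
        im['R']=Rt@M[:3,:3]; im['p']=Rt@M[:3,3]+np.array(s['position'])
    else:
        a=np.array(im['attitude']); im['R']=rot(a) if a.size==4 else a.reshape(3,3); im['p']=np.array(im['position'])
    im['K']=np.array([[im['fx'],0,im['cx']],[0,im['fy'],im['cy']],[0,0,1.]]); im['D']=np.array(im['distortion'],float)
    return im
def ray(im,uv):
    n=cv2.undistortPoints(np.array(uv,float).reshape(1,1,2),im['K'],im['D']).ravel()
    return im['p'],(lambda v:v/np.linalg.norm(v))(im['R']@np.array([n[0],-n[1],-1]))
def onz(im,uv,z):
    p,d=ray(im,uv); return p+d*(z-p[2])/d[2]
def tri(obs):
    A=np.zeros((3,3));b=np.zeros(3);L=[]
    for im,uv in obs:
        p,d=ray(im,uv);P=np.eye(3)-np.outer(d,d);A+=P;b+=P@p;L.append((p,d))
    x=np.linalg.solve(A,b)
    return x,[np.linalg.norm(np.cross(x-p,d)) for p,d in L]
def save(im,n): cv2.imwrite('pics/'+n,cv2.cvtColor(im['frame'],cv2.COLOR_RGB2BGR))
E
python3 - <<'E'
from h import *
print(manip.get_state(), manip.grasp_offset)
for n in ('scene','side','wrist'):
    im=grab(n); save(im,n+'0.png'); print(n,im['p'],-im['R'][:,2],im['fx'],im['D'])
    import pickle; pickle.dump(dict(im),open(n+'0.pkl','wb'))
E
```

```text
pics
{'clock': 0.0, 'qpos': array([-1.21040205e-01,  2.76597572e-01,  1.50614847e+00,  6.54919328e-06,
        1.36070243e+00, -1.20984358e-01]), 'qd': array([ 0.00049677, -0.00034311,  0.00088452,  0.00088601,  0.00107775,
        0.00052568]), 'effort': array([ 6.20495921e-04, -4.16768074e+01, -2.45808578e+01, -1.52056768e-04,
        1.11346930e-02,  1.69860516e-05]), 'position': array([5.74463134e-01, 3.91462629e-05, 2.30432139e-01]), 'ee_rot': array([-7.32512482e-04,  7.07126706e-01,  7.07086246e-01, -5.69604973e-04]), 'contact_force': array([-0.3783824 ,  0.79220373, -0.72276849]), 'moment': array([-0.00316072, -0.02931144, -0.00481423]), 'gripper_force': 0.0, 'width': 0.0853526070972027} -0.0187
scene [ 1.35128345 -0.11691585  0.96963147] [-0.63633926  0.091729   -0.76593612] 541.8954073490706 [-0.08719329  0.          0.          0.          0.        ]
side [ 0.22943636 -0.78512676  0.6835179 ] [ 0.31645686  0.73552868 -0.59904309] 534.7036168638857 [0.03830058 0.         0.         0.         0.        ]
wrist [0.57385273 0.06712488 0.37298936] [-0.00140877 -0.26270772 -0.96487443] 367.26058142058446 [-0.00998454  0.          0.          0.          0.        ]
```

View pictures.

View pics/scene0.png

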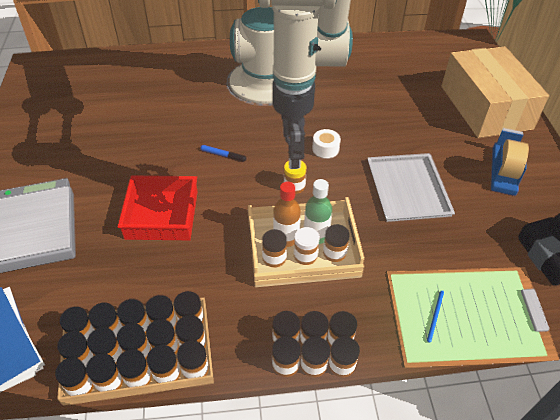

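View pics/side0.png

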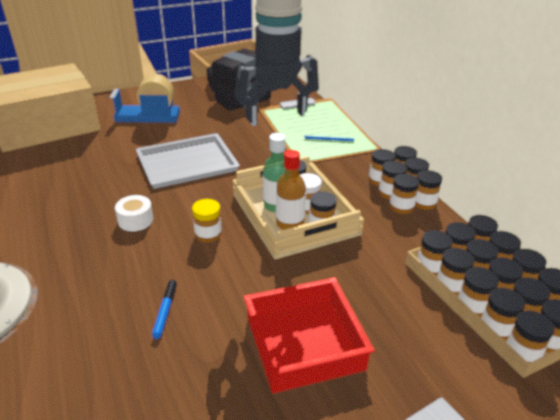

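View pics/wrist0.png

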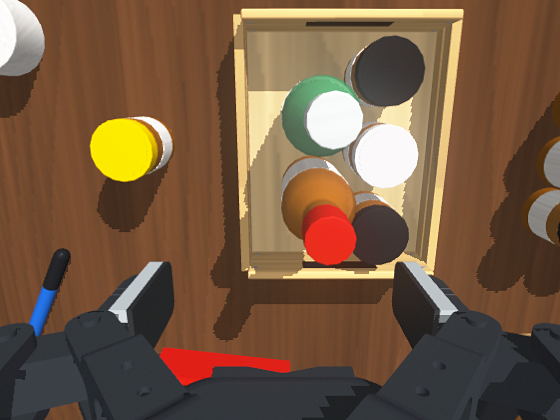

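```bash
python3 - <<'E'
from h import *
import pickle
I={n:pickle.load(open(n+'0.pkl','rb')) for n in ('scene','side','wrist')}
rng={'red':lambda h,s,v:((h<6)|(h>172))&(s>180)&(v>90),'yellow':lambda h,s,v:(abs(h-29)<6)&(s>190)&(v>130),
'white':lambda h,s,v:(s<40)&(v>215),'black':lambda h,s,v:(v<55)}
box={'red':{'scene':(275,175,305,205),'side':(278,145,305,178),'wrist':(295,195,365,275)},
'silver':{'scene':(306,172,335,203),'side':(266,130,290,156),'wrist':(295,80,370,155)},
'white':{'scene':(290,222,324,262),'side':(296,168,326,200),'wrist':(345,115,425,195)},
'yellow':{'scene':(275,150,315,190),'side':(185,190,230,235),'wrist':(80,110,180,190)},
'bl_L':{'scene':(322,220,355,248),'wrist':(345,30,430,108)},
'bl_R':{'scene':(260,226,290,256),'wrist':(345,205,420,268)}}
Z={'red':.173,'silver':.173,'white':.076,'yellow':.068,'bl_L':.076,'bl_R':.076}
for o,b in box.items():
    obs=[]
    for n,(x0,y0,x1,y1) in b.items():
        hsv=cv2.cvtColor(I[n]['frame'],cv2.COLOR_RGB2HSV)[y0:y1,x0:x1].astype(int)
        f=rng[{'silver':'white','bl_L':'black','bl_R':'black'}.get(o,o)]
        m=f(*hsv.transpose(2,0,1)).astype(np.uint8)
        k,l,st,c=cv2.connectedComponentsWithStats(m)
        i=1+np.argmax(st[1:,4]); uv=st[i,:2]+st[i,2:4]/2+[x0-.5,y0-.5]; uv2=c[i]+[x0,y0]
        print(o,n,'bbox',st[i,:4]+[x0,y0,0,0],'ctr',uv2.round(1),'onz',onz(I[n],uv2,Z[o]).round(4))
        obs.append((I[n],uv2))
    x,r=tri(obs); print('   tri',x.round(4),np.round(r,4))
Q={'tray':{'scene':[(368,156),(432,153),(453,213),(385,219)],'side':[(222,136),(137,156),(155,185),(237,163)],'z':.014},
'bin':{'scene':[(136,178),(198,176),(191,232),(121,232)],'side':[(247,297),(333,283),(368,348),(270,378)],'z':.05}}
for o,q in Q.items():
    for n in('scene','side'):
        P=np.array([onz(I[n],u,q['z'])[:2] for u in q[n]]); print(o,n,P.round(3).tolist(),P.mean(0).round(3))
for u,z in [((243,10),.06),((463,10),.06),((250,278),.06),((434,278),.06)]: print('crate',onz(I['wrist'],u,z).round(4))
E
```

```text
red scene bbox [280 182  15  19] ctr [288.2 190. ] onz [ 0.6124 -0.0096  0.173 ]
red side bbox [284 151  15  19] ctr [290.9 161.1] onz [ 0.5882 -0.0332  0.173 ]
red wrist bbox [302 204  54  61] ctr [328.  234.7] onz [ 0.5997 -0.0046  0.173 ]
   tri [ 0.6001 -0.009   0.1582] [0.0017 0.0015 0.0016]
silver scene bbox [314 179  15  19] ctr [321.6 186.3] onz [0.6093 0.0592 0.173 ]
silver side bbox [270 132  17   9] ctr [278.4 136.2] onz [0.6042 0.0605 0.173 ]
silver wrist bbox [307  90  56  59] ctr [334.3 119.2] onz [0.6009 0.0603 0.173 ]
   tri [0.6038 0.0606 0.1705] [0.0024 0.0023 0.0025]
white scene bbox [290 222  34  28] ctr [306.6 234.8] onz [0.6548 0.0263 0.076 ]
white side bbox [301 173  20  15] ctr [311. 180.] onz [0.6636 0.0266 0.076 ]
white wrist bbox [355 123  63  65] ctr [386.  155.6] onz [0.6569 0.0283 0.076 ]
   tri [0.6587 0.0261 0.078 ] [0.0018 0.0041 0.0033]
yellow scene bbox [285 162  21  16] ctr [296.3 170.1] onz [0.4534 0.0316 0.068 ]
yellow side bbox [192 199  28  22] ctr [205.7 209.2] onz [0.4369 0.0244 0.068 ]
yellow wrist bbox [ 90 119  67  63] ctr [122.9 149.1] onz [0.4411 0.0326 0.068 ]
   tri [0.4398 0.0332 0.0592] [0.0035 0.0018 0.0028]
bl_L scene bbox [349 221   1   2] ctr [349.  221.5] onz [0.6284 0.1225 0.076 ]
bl_L wrist bbox [356  43  17  28] ctr [360.8  57.9] onz [0.6324 0.1022 0.076 ]
   tri [0.6329 0.1111 0.082 ] [0.0096 0.0096]Traceback (most recent call last):
  File "<stdin>", line 20, in <module>
    return _wrapfunc(a, 'argmax', axis=axis, out=out, **kwds)
    return bound(*args, **kwds)
ValueError: attempt to get argmax of an empty sequence
```

```bash
python3 - <<'E'
from h import *
import pickle
I={n:pickle.load(open(n+'0.pkl','rb')) for n in ('scene','side','wrist')}
Q={'tray':{'scene':[(368,156),(432,153),(453,213),(385,219)],'side':[(137,156),(222,136),(237,163),(155,185)],'z':.014},
'bin':{'scene':[(136,178),(198,176),(191,232),(121,232)],'side':[(247,297),(333,283),(368,348),(270,378)],'z':.05}}
for o,q in Q.items():
    for n in('scene','side'):
        P=np.array([onz(I[n],u,q['z'])[:2] for u in q[n]]); print(o,n,P.round(3).tolist(),P.mean(0).round(3))
    if o=='bin': print('heights',tri([(I['scene'],q['scene'][1]),(I['side'],q['side'][0])]) if 0 else '')
    m=[np.mean(q[n],0) for n in('scene','side')]
    print(o,'tri centre',tri([(I['scene'],m[0]),(I['side'],m[1])]))
for u,z in [((243,10),.06),((463,10),.06),((250,278),.06),((434,278),.06)]: print('crate',onz(I['wrist'],u,z).round(4))
for u in [(390,70),(378,235)]: print('black',onz(I['wrist'],u,.076).round(4))
E
```

```text
tray scene [[0.367, 0.231], [0.372, 0.401], [0.579, 0.39], [0.58, 0.224]] [0.475 0.312]
tray side [[0.367, 0.364], [0.588, 0.38], [0.578, 0.242], [0.378, 0.225]] [0.478 0.303]
tray tri centre (array([0.47641725, 0.31189079, 0.00828966]), [np.float64(0.001520419489799136), np.float64(0.001520419489799387)])
bin scene [[0.422, -0.347], [0.431, -0.2], [0.6, -0.218], [0.584, -0.37]] [ 0.509 -0.284]
bin side [[0.433, -0.207], [0.577, -0.233], [0.561, -0.372], [0.408, -0.363]] [ 0.495 -0.294]
heights 
bin tri centre (array([ 0.49880272, -0.28703203,  0.03464003]), [np.float64(9.916582705336139e-05), np.float64(9.916582705334679e-05)])
crate [0.5426 0.1388 0.06  ]
crate [0.713  0.1391 0.06  ]
crate [ 0.5429 -0.088   0.06  ]
crate [ 0.7148 -0.088   0.06  ]
black [0.6552 0.0936 0.076 ]
black [ 0.6551 -0.0396  0.076 ]
```

```bash
python3 -m pendant '[{"dx":0.02,"dy":0.0135,"hand":0.06},{"dx":0.02,"dy":0.014},{"dx":0.0205},{"dx":0},{"dz":0.02},{"dz":0.02},{"dz":0.02},{"dz":0.015},{"dz":0.01},{"dz":0.005},{},{}]' 40
```

```text
invalid input
```

```bash
python3 - <<'E'
from h import *
for n in ('side','wrist'):
    im=grab(n); save(im,n+'1.png')
a=cv2.imread('pics/side1.png')[60:260,170:400]; b=cv2.imread('pics/wrist1.png')
cv2.imwrite('pics/c1.png',np.hstack([cv2.resize(a,(345,300)),cv2.resize(b,(400,300))]))
E
```

```text
(no output)
```

View pics/c1.png

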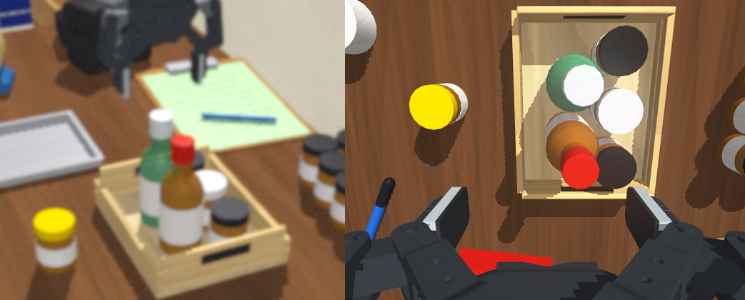

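The call was refused, probably because of the empty rows, so nothing has moved. The picture shows the same scene as before. I'll resend with explicit zeros.

```bash
python3 -m pendant '[{"dx":0.02,"dy":0.0135,"hand":0.06},{"dx":0.02,"dy":0.014},{"dx":0.0205},{"dx":0},{"dz":0.02},{"dz":0.02},{"dz":0.02},{"dz":0.015},{"dz":0.01},{"dz":0.005},{"dz":0},{"dz":0}]' 40
```

```text
invalid input
```

```bash
python3 - <<'E'
from h import *
for n in ('side','wrist'):
    im=grab(n); save(im,n+'2.png')
a=cv2.imread('pics/side2.png')[60:260,170:400]; b=cv2.imread('pics/wrist2.png')
cv2.imwrite('pics/c2.png',np.hstack([cv2.resize(a,(345,300)),cv2.resize(b,(400,300))]))
E
```

```text
(no output)
```

View pics/c2.png

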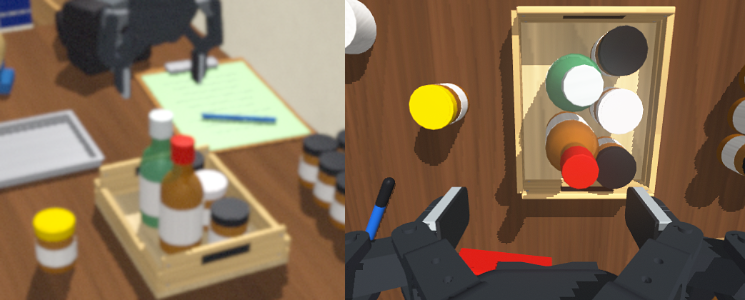

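Refused again, and the picture is unchanged. Next I'll test whether each row needs every key.

```bash
python3 -m pendant '[{"dx":0.02,"dy":0.0135,"dz":0,"rx":0,"ry":0,"rz":0,"hand":0.06}]' 40; python3 -m pendant '[{"dx":0.02,"dy":0.014,"dz":0,"rx":0,"ry":0,"rz":0,"hand":0.06}]'
```

```text
clock: 0.43
position: [0.5868, 0.0175, 0.2315]
ee_rot: [0.0, 0.708, 0.706, -0.002]
contact_force: [0.4, -0.3, -0.1]
width: 0.0754
gripper_force: 0.0
clock: 0.52
position: [0.6024, 0.0396, 0.2316]
ee_rot: [0.0, 0.708, 0.706, -0.0]
contact_force: [0.4, 0.1, 0.2]
width: 0.0641
gripper_force: 0.0
```

```bash
python3 -m pendant '[{"dx":0.0205,"dy":0,"dz":0,"rx":0,"ry":0,"rz":0,"hand":0.06},{"dx":0,"dy":0,"dz":0,"rx":0,"ry":0,"rz":0,"hand":0.06},{"dx":0,"dy":0,"dz":0.02,"rx":0,"ry":0,"rz":0,"hand":0.06},{"dx":0,"dy":0,"dz":0.02,"rx":0,"ry":0,"rz":0,"hand":0.06},{"dx":0,"dy":0,"dz":0.02,"rx":0,"ry":0,"rz":0,"hand":0.06},{"dx":0,"dy":0,"dz":0.02,"rx":0,"ry":0,"rz":0,"hand":0.06},{"dx":0,"dy":0,"dz":0.01,"rx":0,"ry":0,"rz":0,"hand":0.06},{"dx":0,"dy":0,"dz":0,"rx":0,"ry":0,"rz":0,"hand":0.06},{"dx":0,"dy":0,"dz":0,"rx":0,"ry":0,"rz":0,"hand":0.06}]'
python3 - <<'E'
from h import *
for n in ('side','wrist'):
    im=grab(n); save(im,n+'3.png')
a=cv2.imread('pics/side3.png')[60:260,170:400]; b=cv2.imread('pics/wrist3.png')
cv2.imwrite('pics/c3.png',np.hstack([cv2.resize(a,(345,300)),cv2.resize(b,(400,300))]))
E
```

```text
clock: 1.27
position: [0.6025, 0.0602, 0.1413]
ee_rot: [-0.0, 0.707, 0.707, -0.0]
contact_force: [0.3, 0.6, 0.3]
width: 0.06
gripper_force: 0.0
```

View pics/c3.png

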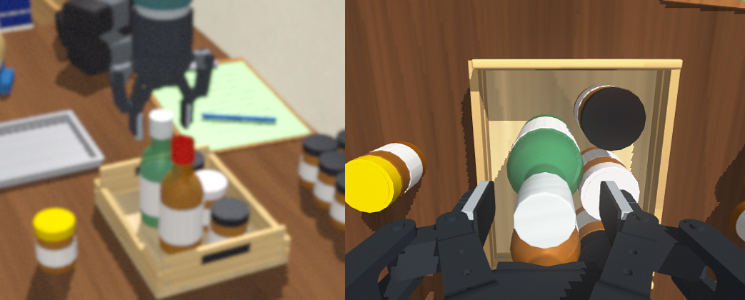

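The silver cap sits midway between the fingers (wrist crop about (545,220), fingers at 475 and 620). Closing now.

```bash
python3 -m pendant '[{"dx":0,"dy":0,"dz":0,"rx":0,"ry":0,"rz":0,"hand":0.02},{"dx":0,"dy":0,"dz":0,"rx":0,"ry":0,"rz":0,"hand":0.02},{"dx":0,"dy":0,"dz":0,"rx":0,"ry":0,"rz":0,"hand":0.02},{"dx":0,"dy":0,"dz":0,"rx":0,"ry":0,"rz":0,"hand":0.02},{"dx":0,"dy":0,"dz":0,"rx":0,"ry":0,"rz":0,"hand":0.02},{"dx":0,"dy":0,"dz":0,"rx":0,"ry":0,"rz":0,"hand":0.02}]' 40
python3 -m pendant '[{"dx":0,"dy":0,"dz":-0.01,"rx":0,"ry":0,"rz":0,"hand":0.02},{"dx":0,"dy":0,"dz":-0.02,"rx":0,"ry":0,"rz":0,"hand":0.02},{"dx":0,"dy":0,"dz":0,"rx":0,"ry":0,"rz":0,"hand":0.02}]'
```

```text
clock: 1.87
position: [0.6029, 0.0605, 0.1425]
ee_rot: [0.001, 0.707, 0.707, 0.001]
contact_force: [-1.6, -0.1, 5.3]
width: 0.0299
gripper_force: 39.6
clock: 2.12
position: [0.6044, 0.0605, 0.1741]
ee_rot: [0.002, 0.707, 0.707, 0.002]
contact_force: [1.1, -0.0, -3.4]
width: 0.03
gripper_force: 40.5
```

```bash
python3 -m pendant '[{"dx":0,"dy":0,"dz":-0.02,"rx":0,"ry":0,"rz":0,"hand":0.02},{"dx":0,"dy":0,"dz":-0.025,"rx":0,"ry":0,"rz":0,"hand":0.02},{"dx":0.01,"dy":-0.003,"dz":-0.02,"rx":0,"ry":0,"rz":0,"hand":0.02},{"dx":0.02,"dy":-0.008,"dz":0,"rx":0,"ry":0,"rz":0,"hand":0.02},{"dx":0.03,"dy":-0.01,"dz":0,"rx":0,"ry":0,"rz":0,"hand":0.02},{"dx":0.03,"dy":-0.01,"dz":0,"rx":0,"ry":0,"rz":0,"hand":0.02},{"dx":0.03,"dy":-0.01,"dz":0,"rx":0,"ry":0,"rz":0,"hand":0.02},{"dx":0.03,"dy":-0.01,"dz":0,"rx":0,"ry":0,"rz":0,"hand":0.02},{"dx":0.03,"dy":-0.01,"dz":0,"rx":0,"ry":0,"rz":0,"hand":0.02},{"dx":0.03,"dy":-0.01,"dz":0,"rx":0,"ry":0,"rz":0,"hand":0.02},{"dx":0.02,"dy":-0.007,"dz":0,"rx":0,"ry":0,"rz":0,"hand":0.02},{"dx":0.0155,"dy":-0.003,"dz":0,"rx":0,"ry":0,"rz":0,"hand":0.02}]'
python3 -m pendant '[{"dx":0,"dy":0,"dz":0,"rx":0,"ry":0,"rz":0,"hand":0.02},{"dx":0,"dy":0,"dz":0.02,"rx":0,"ry":0,"rz":0,"hand":0.02},{"dx":0,"dy":0,"dz":0.025,"rx":0,"ry":0,"rz":0,"hand":0.02},{"dx":0,"dy":0,"dz":0.02,"rx":0,"ry":0,"rz":0,"hand":0.02},{"dx":0,"dy":0,"dz":0.01,"rx":0,"ry":0,"rz":0,"hand":0.02},{"dx":0,"dy":0,"dz":0,"rx":0,"ry":0,"rz":0,"hand":0.02}]'
python3 - <<'E'
from h import *
im=grab('side'); save(im,'side4.png'); im=grab('scene'); save(im,'scene4.png')
a=cv2.imread('pics/side4.png')[20:260,100:380]; b=cv2.imread('pics/scene4.png')[60:300,240:520]
cv2.imwrite('pics/c4.png',np.hstack([cv2.resize(a,(400,343)),cv2.resize(b,(400,343))]))
E
```

```text
clock: 3.12
position: [0.5196, 0.3082, 0.2351]
ee_rot: [-0.001, 0.706, 0.708, -0.001]
contact_force: [-0.1, -0.5, -4.0]
width: 0.0304
gripper_force: 40.9
clock: 3.62
position: [0.5196, 0.3046, 0.1579]
ee_rot: [-0.001, 0.707, 0.707, -0.003]
contact_force: [-0.5, -0.3, -3.1]
width: 0.0299
gripper_force: 40.8
```

View pics/c4.png

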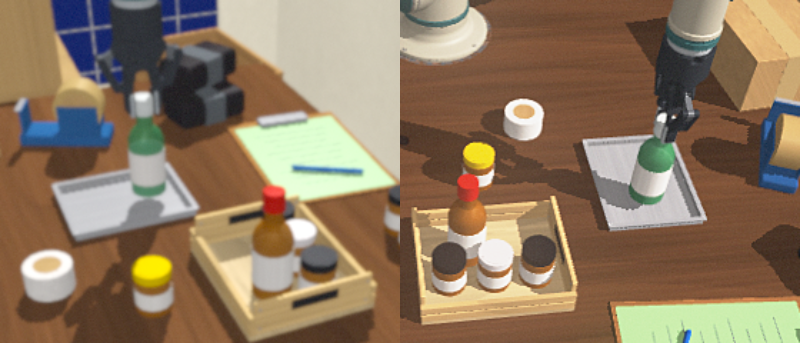

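The green bottle hangs upright over the tray, left of centre in the scene crop at (652,170). Lowering it.

```bash
python3 -m pendant '[{"dx":0,"dy":0,"dz":0.01,"rx":0,"ry":0,"rz":0,"hand":0.02},{"dx":0,"dy":0,"dz":0.006,"rx":0,"ry":0,"rz":0,"hand":0.02},{"dx":0,"dy":0,"dz":0.003,"rx":0,"ry":0,"rz":0,"hand":0.02},{"dx":0,"dy":0,"dz":0,"rx":0,"ry":0,"rz":0,"hand":0.02},{"dx":0,"dy":0,"dz":0,"rx":0,"ry":0,"rz":0,"hand":0.02}]'
python3 -m pendant '[{"dx":0,"dy":0,"dz":0.001,"rx":0,"ry":0,"rz":0,"hand":0.02},{"dx":0,"dy":0,"dz":0,"rx":0,"ry":0,"rz":0,"hand":0.02},{"dx":0,"dy":0,"dz":0,"rx":0,"ry":0,"rz":0,"hand":0.02}]'
```

```text
clock: 4.13
position: [0.5215, 0.306, 0.1423]
ee_rot: [0.0, 0.707, 0.707, -0.0]
contact_force: [0.1, -0.4, -3.7]
width: 0.0302
gripper_force: 40.8
clock: 4.38
position: [0.5217, 0.3061, 0.1416]
ee_rot: [0.0, 0.707, 0.707, 0.0]
contact_force: [-0.5, -0.4, -3.6]
width: 0.0297
gripper_force: 40.8
```

```bash
python3 -m pendant '[{"dx":0,"dy":0,"dz":0.0015,"rx":0,"ry":0,"rz":0,"hand":0.02},{"dx":0,"dy":0,"dz":0,"rx":0,"ry":0,"rz":0,"hand":0.02},{"dx":0,"dy":0,"dz":0.001,"rx":0,"ry":0,"rz":0,"hand":0.02},{"dx":0,"dy":0,"dz":0,"rx":0,"ry":0,"rz":0,"hand":0.02}]'
python3 -m pendant '[{"dx":0,"dy":0,"dz":0.001,"rx":0,"ry":0,"rz":0,"hand":0.02},{"dx":0,"dy":0,"dz":0,"rx":0,"ry":0,"rz":0,"hand":0.02},{"dx":0,"dy":0,"dz":0,"rx":0,"ry":0,"rz":0,"hand":0.02}]'
```

```text
clock: 4.72
position: [0.5214, 0.3059, 0.1386]
ee_rot: [-0.0, 0.707, 0.707, -0.0]
contact_force: [-0.0, -0.7, -3.1]
width: 0.0302
gripper_force: 40.8
clock: 4.97
position: [0.5216, 0.306, 0.1378]
ee_rot: [0.0, 0.707, 0.707, 0.0]
contact_force: [0.5, -0.2, -4.6]
width: 0.0297
gripper_force: 41.0
```

```bash
python3 -m pendant '[{"dx":0,"dy":0,"dz":0.001,"rx":0,"ry":0,"rz":0,"hand":0.02},{"dx":0,"dy":0,"dz":0,"rx":0,"ry":0,"rz":0,"hand":0.02},{"dx":0,"dy":0,"dz":0,"rx":0,"ry":0,"rz":0,"hand":0.02}]'
python3 -m pendant '[{"dx":0,"dy":0,"dz":0.001,"rx":0,"ry":0,"rz":0,"hand":0.02},{"dx":0,"dy":0,"dz":0,"rx":0,"ry":0,"rz":0,"hand":0.02},{"dx":0,"dy":0,"dz":0,"rx":0,"ry":0,"rz":0,"hand":0.02}]'
```

```text
clock: 5.22
position: [0.5216, 0.3061, 0.1376]
ee_rot: [0.0, 0.707, 0.707, 0.0]
contact_force: [-1.7, -0.1, 2.2]
width: 0.0301
gripper_force: 41.4
clock: 5.47
position: [0.5217, 0.3063, 0.1376]
ee_rot: [0.0, 0.707, 0.707, 0.001]
contact_force: [-2.6, 0.1, 7.0]
width: 0.03
gripper_force: 42.1
```

```bash
python3 -m pendant '[{"dx":0,"dy":0,"dz":0,"rx":0,"ry":0,"rz":0,"hand":0.06},{"dx":0,"dy":0,"dz":0,"rx":0,"ry":0,"rz":0,"hand":0.06},{"dx":0,"dy":0,"dz":0,"rx":0,"ry":0,"rz":0,"hand":0.06},{"dx":0,"dy":0,"dz":0,"rx":0,"ry":0,"rz":0,"hand":0.06},{"dx":0,"dy":0,"dz":-0.01,"rx":0,"ry":0,"rz":0,"hand":0.06},{"dx":0,"dy":0,"dz":-0.02,"rx":0,"ry":0,"rz":0,"hand":0.06},{"dx":0,"dy":0,"dz":-0.03,"rx":0,"ry":0,"rz":0,"hand":0.06},{"dx":0,"dy":0,"dz":-0.03,"rx":0,"ry":0,"rz":0,"hand":0.06},{"dx":0,"dy":0,"dz":-0.01,"rx":0,"ry":0,"rz":0,"hand":0.06}]'
python3 -m pendant '[{"dx":-0.02,"dy":0.006,"dz":0,"rx":0,"ry":0,"rz":0,"hand":0.06},{"dx":-0.03,"dy":0.008,"dz":0,"rx":0,"ry":0,"rz":0,"hand":0.06},{"dx":-0.035,"dy":0.008,"dz":0,"rx":0,"ry":0,"rz":0,"hand":0.06},{"dx":-0.035,"dy":0.008,"dz":0,"rx":0,"ry":0,"rz":0,"hand":0.06},{"dx":-0.035,"dy":0.008,"dz":0,"rx":0,"ry":0,"rz":0,"hand":0.06},{"dx":-0.035,"dy":0.008,"dz":0,"rx":0,"ry":0,"rz":0,"hand":0.06},{"dx":-0.035,"dy":0.008,"dz":0,"rx":0,"ry":0,"rz":0,"hand":0.06},{"dx":-0.035,"dy":0.008,"dz":0,"rx":0,"ry":0,"rz":0,"hand":0.06},{"dx":-0.03,"dy":0.008,"dz":0,"rx":0,"ry":0,"rz":0,"hand":0.06},{"dx":-0.025,"dy":0.009,"dz":0,"rx":0,"ry":0,"rz":0,"hand":0.06},{"dx":0,"dy":0,"dz":0,"rx":0,"ry":0,"rz":0,"hand":0.06},{"dx":0,"dy":0,"dz":0,"rx":0,"ry":0,"rz":0,"hand":0.06}]'
python3 - <<'E'
from h import *
im=grab('side'); save(im,'side5.png'); im=grab('wrist'); save(im,'wrist5.png')
h,s,v=cv2.cvtColor(im['frame'],cv2.COLOR_RGB2HSV).astype(int).transpose(2,0,1)
m=(((h<6)|(h>172))&(s>180)&(v>90)).astype(np.uint8)
k,l,st,c=cv2.connectedComponentsWithStats(m)
for i in range(1,k):
    if st[i,4]>300: print(st[i],c[i],onz(im,c[i],.173),onz(im,c[i],.165))
a=cv2.imread('pics/side5.png')[20:260,100:380]; b=cv2.imread('pics/wrist5.png')
cv2.imwrite('pics/c5.png',np.hstack([cv2.resize(a,(400,343)),cv2.resize(b,(400,343))]))
E
```

```text
clock: 6.22
position: [0.5237, 0.307, 0.2412]
ee_rot: [0.002, 0.707, 0.707, 0.004]
contact_force: [0.4, 0.2, 1.4]
width: 0.0599
gripper_force: 0.0
clock: 7.22
position: [0.6007, -0.0104, 0.2355]
ee_rot: [-0.0, 0.708, 0.706, -0.0]
contact_force: [0.2, 0.0, -0.3]
width: 0.0601
gripper_force: 0.0
[ 260  189   52   58 2360] [285.27754237 218.04618644] [ 0.60091145 -0.00528895  0.173     ] [ 0.60096205 -0.00775151  0.165     ]
[ 193  344   76   34 1481] [228.53544902 357.45037137] [ 0.56394427 -0.10048223  0.173     ] [ 0.56255246 -0.10665911  0.165     ]
[121 381  18  39 607] [128.78418451 401.48764415] [ 0.4945732  -0.13575762  0.173     ] [ 0.49047462 -0.1433109   0.165     ]
```

View pics/c5.png

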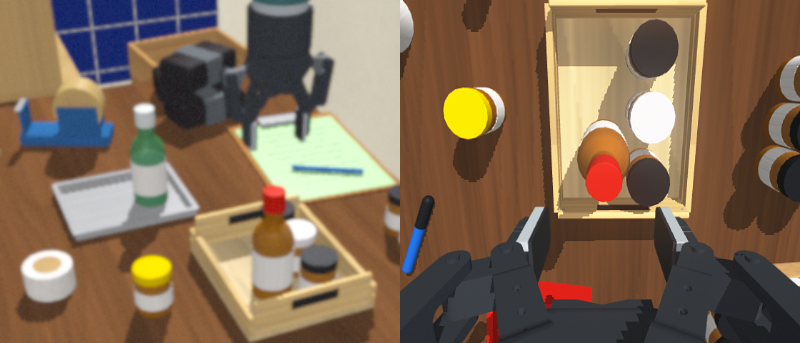

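The green bottle stands upright on the tray and is released. The red cap is centred between the fingers, at world (0.601,-0.008). Descending and gripping.

```bash
python3 -m pendant '[{"dx":0.001,"dy":0,"dz":0.02,"rx":0,"ry":0,"rz":0,"hand":0.06},{"dx":0,"dy":0,"dz":0.025,"rx":0,"ry":0,"rz":0,"hand":0.06},{"dx":0,"dy":0,"dz":0.025,"rx":0,"ry":0,"rz":0,"hand":0.06},{"dx":0,"dy":0,"dz":0.015,"rx":0,"ry":0,"rz":0,"hand":0.06},{"dx":0,"dy":0,"dz":0.009,"rx":0,"ry":0,"rz":0,"hand":0.06},{"dx":0,"dy":0,"dz":0,"rx":0,"ry":0,"rz":0,"hand":0.06},{"dx":0,"dy":0,"dz":0,"rx":0,"ry":0,"rz":0,"hand":0.06}]'
python3 -m pendant '[{"dx":0,"dy":0,"dz":0,"rx":0,"ry":0,"rz":0,"hand":0.02},{"dx":0,"dy":0,"dz":0,"rx":0,"ry":0,"rz":0,"hand":0.02},{"dx":0,"dy":0,"dz":0,"rx":0,"ry":0,"rz":0,"hand":0.02},{"dx":0,"dy":0,"dz":0,"rx":0,"ry":0,"rz":0,"hand":0.02},{"dx":0,"dy":0,"dz":0,"rx":0,"ry":0,"rz":0,"hand":0.02},{"dx":0,"dy":0,"dz":0,"rx":0,"ry":0,"rz":0,"hand":0.02}]' 40
python3 -m pendant '[{"dx":0,"dy":0,"dz":-0.01,"rx":0,"ry":0,"rz":0,"hand":0.02},{"dx":0,"dy":0,"dz":-0.02,"rx":0,"ry":0,"rz":0,"hand":0.02},{"dx":0,"dy":0,"dz":-0.025,"rx":0,"ry":0,"rz":0,"hand":0.02},{"dx":0,"dy":0,"dz":-0.025,"rx":0,"ry":0,"rz":0,"hand":0.02},{"dx":0,"dy":0,"dz":-0.015,"rx":0,"ry":0,"rz":0,"hand":0.02},{"dx":0,"dy":0,"dz":0,"rx":0,"ry":0,"rz":0,"hand":0.02}]'
```

```text
clock: 7.9
position: [0.6006, -0.0071, 0.1422]
ee_rot: [0.0, 0.707, 0.708, 0.0]
contact_force: [0.6, -0.8, -0.1]
width: 0.0595
gripper_force: 0.0
clock: 8.4
position: [0.6016, -0.008, 0.1434]
ee_rot: [0.001, 0.707, 0.707, 0.001]
contact_force: [0.9, 0.0, 5.9]
width: 0.03
gripper_force: 40.1
clock: 8.9
position: [0.602, -0.0083, 0.2402]
ee_rot: [0.002, 0.707, 0.707, 0.002]
contact_force: [1.4, -0.2, -4.3]
width: 0.0297
gripper_force: 40.7
```

```bash
python3 -m pendant '[{"dx":0.01,"dy":-0.01,"dz":0,"rx":0,"ry":0,"rz":0,"hand":0.02},{"dx":0.02,"dy":-0.02,"dz":0,"rx":0,"ry":0,"rz":0,"hand":0.02},{"dx":0.028,"dy":-0.025,"dz":0,"rx":0,"ry":0,"rz":0,"hand":0.02},{"dx":0.03,"dy":-0.025,"dz":0,"rx":0,"ry":0,"rz":0,"hand":0.02},{"dx":0.033,"dy":-0.025,"dz":0,"rx":0,"ry":0,"rz":0,"hand":0.02},{"dx":0.035,"dy":-0.02,"dz":0,"rx":0,"ry":0,"rz":0,"hand":0.02},{"dx":0.035,"dy":-0.02,"dz":0,"rx":0,"ry":0,"rz":0,"hand":0.02},{"dx":0.035,"dy":-0.015,"dz":0,"rx":0,"ry":0,"rz":0,"hand":0.02},{"dx":0.035,"dy":-0.009,"dz":0,"rx":0,"ry":0,"rz":0,"hand":0.02},{"dx":0.025,"dy":0,"dz":0,"rx":0,"ry":0,"rz":0,"hand":0.02},{"dx":0.02,"dy":0,"dz":0,"rx":0,"ry":0,"rz":0,"hand":0.02},{"dx":0.01,"dy":0,"dz":0,"rx":0,"ry":0,"rz":0,"hand":0.02}]'
python3 -m pendant '[{"dx":0,"dy":0,"dz":0.01,"rx":0,"ry":0,"rz":0,"hand":0.02},{"dx":0,"dy":0,"dz":0.02,"rx":0,"ry":0,"rz":0,"hand":0.02},{"dx":0,"dy":0,"dz":0.025,"rx":0,"ry":0,"rz":0,"hand":0.02},{"dx":0,"dy":0,"dz":0.02,"rx":0,"ry":0,"rz":0,"hand":0.02},{"dx":0,"dy":0,"dz":0.01,"rx":0,"ry":0,"rz":0,"hand":0.02},{"dx":0,"dy":0,"dz":0,"rx":0,"ry":0,"rz":0,"hand":0.02},{"dx":0,"dy":0,"dz":0,"rx":0,"ry":0,"rz":0,"hand":0.02}]'
```

```text
clock: 9.9
position: [0.4292, 0.3102, 0.2347]
ee_rot: [-0.001, 0.706, 0.708, -0.001]
contact_force: [0.0, 0.1, -4.6]
width: 0.0302
gripper_force: 40.7
clock: 10.48
position: [0.4313, 0.3068, 0.1512]
ee_rot: [-0.0, 0.707, 0.707, -0.001]
contact_force: [0.6, -0.4, -5.7]
width: 0.0301
gripper_force: 40.7
```

```bash
python3 -m pendant '[{"dx":0,"dy":0,"dz":0.007,"rx":0,"ry":0,"rz":0,"hand":0.02},{"dx":0,"dy":0,"dz":0.004,"rx":0,"ry":0,"rz":0,"hand":0.02},{"dx":0,"dy":0,"dz":0.001,"rx":0,"ry":0,"rz":0,"hand":0.02},{"dx":0,"dy":0,"dz":0,"rx":0,"ry":0,"rz":0,"hand":0.02},{"dx":0,"dy":0,"dz":0,"rx":0,"ry":0,"rz":0,"hand":0.02}]'
python3 -m pendant '[{"dx":0,"dy":0,"dz":0.001,"rx":0,"ry":0,"rz":0,"hand":0.02},{"dx":0,"dy":0,"dz":0.001,"rx":0,"ry":0,"rz":0,"hand":0.02},{"dx":0,"dy":0,"dz":0,"rx":0,"ry":0,"rz":0,"hand":0.02},{"dx":0,"dy":0,"dz":0,"rx":0,"ry":0,"rz":0,"hand":0.02}]'
```

```text
clock: 10.9
position: [0.4317, 0.3081, 0.1402]
ee_rot: [0.0, 0.707, 0.707, 0.0]
contact_force: [-0.4, 0.4, -5.0]
width: 0.0298
gripper_force: 40.7
clock: 11.23
position: [0.4319, 0.3083, 0.1384]
ee_rot: [0.0, 0.707, 0.707, 0.001]
contact_force: [-0.2, -0.7, -0.4]
width: 0.0298
gripper_force: 41.1
```

```bash
python3 -m pendant '[{"dx":0,"dy":0,"dz":0.001,"rx":0,"ry":0,"rz":0,"hand":0.02},{"dx":0,"dy":0,"dz":0,"rx":0,"ry":0,"rz":0,"hand":0.02},{"dx":0,"dy":0,"dz":0,"rx":0,"ry":0,"rz":0,"hand":0.06},{"dx":0,"dy":0,"dz":0,"rx":0,"ry":0,"rz":0,"hand":0.06},{"dx":0,"dy":0,"dz":0,"rx":0,"ry":0,"rz":0,"hand":0.06},{"dx":0,"dy":0,"dz":0,"rx":0,"ry":0,"rz":0,"hand":0.06},{"dx":0,"dy":0,"dz":-0.01,"rx":0,"ry":0,"rz":0,"hand":0.06},{"dx":0,"dy":0,"dz":-0.02,"rx":0,"ry":0,"rz":0,"hand":0.06},{"dx":0,"dy":0,"dz":-0.03,"rx":0,"ry":0,"rz":0,"hand":0.06},{"dx":0,"dy":0,"dz":-0.03,"rx":0,"ry":0,"rz":0,"hand":0.06},{"dx":0,"dy":0,"dz":-0.01,"rx":0,"ry":0,"rz":0,"hand":0.06}]'
python3 -m pendant '[{"dx":-0.02,"dy":0.015,"dz":0,"rx":0,"ry":0,"rz":0,"hand":0.075},{"dx":-0.03,"dy":0.022,"dz":0,"rx":0,"ry":0,"rz":0,"hand":0.075},{"dx":-0.03,"dy":0.024,"dz":0,"rx":0,"ry":0,"rz":0,"hand":0.075},{"dx":-0.03,"dy":0.024,"dz":0,"rx":0,"ry":0,"rz":0,"hand":0.075},{"dx":-0.03,"dy":0.024,"dz":0,"rx":0,"ry":0,"rz":0,"hand":0.075},{"dx":-0.03,"dy":0.024,"dz":0,"rx":0,"ry":0,"rz":0,"hand":0.075},{"dx":-0.03,"dy":0.024,"dz":0,"rx":0,"ry":0,"rz":0,"hand":0.075},{"dx":-0.03,"dy":0.024,"dz":0,"rx":0,"ry":0,"rz":0,"hand":0.075},{"dx":-0.03,"dy":0.024,"dz":0,"rx":0,"ry":0,"rz":0,"hand":0.075},{"dx":-0.021,"dy":0.021,"dz":0,"rx":0,"ry":0,"rz":0,"hand":0.075},{"dx":0,"dy":0,"dz":0,"rx":0,"ry":0,"rz":0,"hand":0.075},{"dx":0,"dy":0,"dz":0,"rx":0,"ry":0,"rz":0,"hand":0.075}]'
python3 - <<'E'
from h import *
im=grab('side'); save(im,'side6.png'); sc=grab('scene'); im=grab('wrist'); save(im,'wrist6.png')
P=[]
for g,box in((im,(200,60,480,330)),(sc,(285,215,330,265))):
    x0,y0,x1,y1=box
    h,s,v=cv2.cvtColor(g['frame'],cv2.COLOR_RGB2HSV)[y0:y1,x0:x1].astype(int).transpose(2,0,1)
    m=((s<40)&(v>215)).astype(np.uint8)
    k,l,st,c=cv2.connectedComponentsWithStats(m)
    for i in range(1,k):
        if st[i,4]>120: u=c[i]+[x0,y0]; print(st[i],u,onz(g,u,.076))
a=cv2.imread('pics/side6.png')[20:260,100:380]; b=cv2.imread('pics/wrist6.png')
cv2.imwrite('pics/c6.png',np.hstack([cv2.resize(a,(400,343)),cv2.resize(b,(400,343))]))
E
```

```text
clock: 12.15
position: [0.4336, 0.3091, 0.2419]
ee_rot: [0.001, 0.707, 0.707, 0.004]
contact_force: [0.8, 0.0, 0.2]
width: 0.0601
gripper_force: 0.0
clock: 13.15
position: [0.6582, 0.0254, 0.2358]
ee_rot: [-0.001, 0.708, 0.706, -0.0]
contact_force: [-0.2, -0.4, -0.3]
width: 0.0752
gripper_force: 0.0
[  55   92   60   66 2971] [284.8185796  186.30494783] [0.65755137 0.0291495  0.076     ]
[ 89 159  20  24 140] [298.47857143 227.62857143] [ 0.66948784 -0.00751926  0.076     ]
[ 10  12  25  23 419] [307.18615752 237.29355609] [0.66147089 0.02652278 0.076     ]
```

View pics/c6.png

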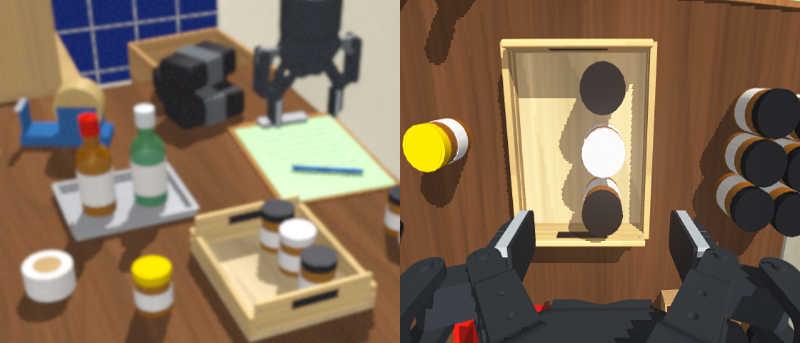

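Both bottles stand upright on the tray. The white lid is centred between the fingers, at world (0.658,0.027). Descending.

```bash
python3 -m pendant '[{"dx":0.0005,"dy":0,"dz":0.02,"rx":0,"ry":0,"rz":0,"hand":0.07},{"dx":0,"dy":0,"dz":0.03,"rx":0,"ry":0,"rz":0,"hand":0.07},{"dx":0,"dy":0,"dz":0.03,"rx":0,"ry":0,"rz":0,"hand":0.07},{"dx":0,"dy":0,"dz":0.03,"rx":0,"ry":0,"rz":0,"hand":0.07},{"dx":0,"dy":0,"dz":0.03,"rx":0,"ry":0,"rz":0,"hand":0.07},{"dx":0,"dy":0,"dz":0.025,"rx":0,"ry":0,"rz":0,"hand":0.07},{"dx":0,"dy":0,"dz":0.02,"rx":0,"ry":0,"rz":0,"hand":0.07},{"dx":0,"dy":0,"dz":0.009,"rx":0,"ry":0,"rz":0,"hand":0.07},{"dx":0,"dy":0,"dz":0,"rx":0,"ry":0,"rz":0,"hand":0.07},{"dx":0,"dy":0,"dz":0,"rx":0,"ry":0,"rz":0,"hand":0.07}]'
python3 -m pendant '[{"dx":0,"dy":0,"dz":0,"rx":0,"ry":0,"rz":0,"hand":0.04},{"dx":0,"dy":0,"dz":0,"rx":0,"ry":0,"rz":0,"hand":0.04},{"dx":0,"dy":0,"dz":0,"rx":0,"ry":0,"rz":0,"hand":0.04},{"dx":0,"dy":0,"dz":0,"rx":0,"ry":0,"rz":0,"hand":0.04},{"dx":0,"dy":0,"dz":0,"rx":0,"ry":0,"rz":0,"hand":0.04}]' 30
python3 -m pendant '[{"dx":0,"dy":0,"dz":-0.01,"rx":0,"ry":0,"rz":0,"hand":0.04},{"dx":0,"dy":0,"dz":-0.02,"rx":0,"ry":0,"rz":0,"hand":0.04},{"dx":0,"dy":0,"dz":0,"rx":0,"ry":0,"rz":0,"hand":0.04},{"dx":0,"dy":0,"dz":0,"rx":0,"ry":0,"rz":0,"hand":0.04}]'
```

```text
clock: 14.13
position: [0.6576, 0.0283, 0.0435]
ee_rot: [0.0, 0.707, 0.707, 0.0]
contact_force: [-0.5, -0.4, 0.6]
width: 0.07
gripper_force: 0.0
clock: 14.55
position: [0.6589, 0.0277, 0.0451]
ee_rot: [0.001, 0.707, 0.707, 0.001]
contact_force: [-0.5, 0.7, 6.1]
width: 0.0509
gripper_force: 32.3
clock: 14.88
position: [0.6585, 0.0273, 0.0741]
ee_rot: [0.001, 0.707, 0.707, 0.001]
contact_force: [0.1, -0.0, -2.5]
width: 0.0511
gripper_force: 32.2
```

```bash
python3 -m pendant '[{"dx":0,"dy":0,"dz":-0.02,"rx":0,"ry":0,"rz":0,"hand":0.04},{"dx":0,"dy":0,"dz":-0.03,"rx":0,"ry":0,"rz":0,"hand":0.04},{"dx":0,"dy":0,"dz":-0.03,"rx":0,"ry":0,"rz":0,"hand":0.04},{"dx":-0.01,"dy":-0.006,"dz":-0.01,"rx":0,"ry":0,"rz":0,"hand":0.04},{"dx":-0.02,"dy":-0.012,"dz":0,"rx":0,"ry":0,"rz":0,"hand":0.04},{"dx":-0.03,"dy":-0.015,"dz":0,"rx":0,"ry":0,"rz":0,"hand":0.04},{"dx":-0.03,"dy":-0.015,"dz":0,"rx":0,"ry":0,"rz":0,"hand":0.04},{"dx":-0.035,"dy":-0.02,"dz":0,"rx":0,"ry":0,"rz":0,"hand":0.04},{"dx":-0.035,"dy":-0.02,"dz":0,"rx":0,"ry":0,"rz":0,"hand":0.04},{"dx":-0.035,"dy":-0.02,"dz":0,"rx":0,"ry":0,"rz":0,"hand":0.04},{"dx":-0.035,"dy":-0.015,"dz":0,"rx":0,"ry":0,"rz":0,"hand":0.04},{"dx":-0.03,"dy":-0.015,"dz":0,"rx":0,"ry":0,"rz":0,"hand":0.04}]'
python3 -m pendant '[{"dx":-0.03,"dy":-0.012,"dz":0,"rx":0,"ry":0,"rz":0,"hand":0.04},{"dx":-0.02,"dy":-0.008,"dz":0,"rx":0,"ry":0,"rz":0,"hand":0.04},{"dx":-0.0065,"dy":0,"dz":0,"rx":0,"ry":0,"rz":0,"hand":0.04},{"dx":0,"dy":0,"dz":0.01,"rx":0,"ry":0,"rz":0,"hand":0.04},{"dx":0,"dy":0,"dz":0.02,"rx":0,"ry":0,"rz":0,"hand":0.04},{"dx":0,"dy":0,"dz":0,"rx":0,"ry":0,"rz":0,"hand":0.04},{"dx":0,"dy":0,"dz":0,"rx":0,"ry":0,"rz":0,"hand":0.04}]'
python3 - <<'E'
from h import *
im=grab('side'); save(im,'side7.png'); im=grab('scene'); save(im,'scene7.png')
a=cv2.imread('pics/side7.png')[100:400,130:430]; b=cv2.imread('pics/scene7.png')[90:330,80:380]
cv2.imwrite('pics/c7.png',np.hstack([cv2.resize(a,(400,400)),cv2.resize(b,(400,400))]))
E
```

```text
clock: 15.88
position: [0.5167, -0.2347, 0.1612]
ee_rot: [-0.001, 0.707, 0.707, -0.001]
contact_force: [1.1, -0.5, -2.5]
width: 0.0516
gripper_force: 32.3
clock: 16.47
position: [0.4984, -0.2868, 0.1307]
ee_rot: [-0.003, 0.707, 0.707, -0.0]
contact_force: [0.2, -0.7, -2.0]
width: 0.0516
gripper_force: 32.3
```

View pics/c7.png

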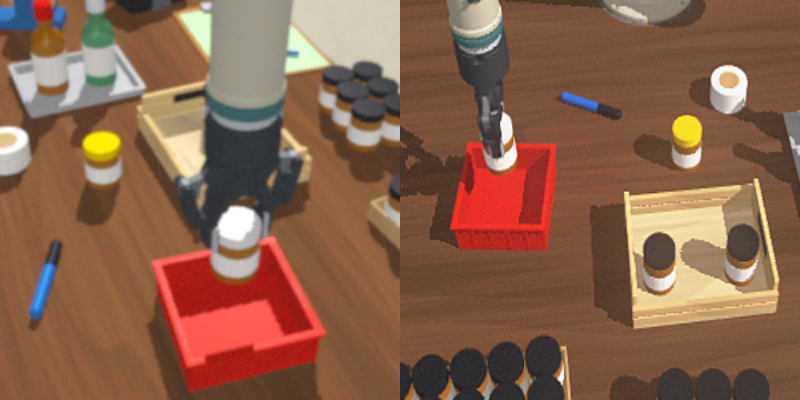

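The jar hangs upright over the bin and the black-lidded jars haven't moved. Lowering.

```bash
python3 -m pendant '[{"dx":0,"dy":0,"dz":0.02,"rx":0,"ry":0,"rz":0,"hand":0.04},{"dx":0,"dy":0,"dz":0.025,"rx":0,"ry":0,"rz":0,"hand":0.04},{"dx":0,"dy":0,"dz":0.02,"rx":0,"ry":0,"rz":0,"hand":0.04},{"dx":0,"dy":0,"dz":0.015,"rx":0,"ry":0,"rz":0,"hand":0.04},{"dx":0,"dy":0,"dz":0.006,"rx":0,"ry":0,"rz":0,"hand":0.04},{"dx":0,"dy":0,"dz":0.002,"rx":0,"ry":0,"rz":0,"hand":0.04},{"dx":0,"dy":0,"dz":0,"rx":0,"ry":0,"rz":0,"hand":0.04},{"dx":0,"dy":0,"dz":0,"rx":0,"ry":0,"rz":0,"hand":0.04}]'
python3 -m pendant '[{"dx":0,"dy":0,"dz":0.001,"rx":0,"ry":0,"rz":0,"hand":0.04},{"dx":0,"dy":0,"dz":0.001,"rx":0,"ry":0,"rz":0,"hand":0.04},{"dx":0,"dy":0,"dz":0,"rx":0,"ry":0,"rz":0,"hand":0.04},{"dx":0,"dy":0,"dz":0,"rx":0,"ry":0,"rz":0,"hand":0.04}]'
```

```text
clock: 17.23
position: [0.5006, -0.2895, 0.0461]
ee_rot: [0.001, 0.707, 0.707, 0.0]
contact_force: [-0.1, -0.3, -2.0]
width: 0.0512
gripper_force: 32.4
clock: 17.57
position: [0.4997, -0.2891, 0.0432]
ee_rot: [0.0, 0.707, 0.707, 0.0]
contact_force: [0.6, 1.0, -1.5]
width: 0.0509
gripper_force: 32.4
```

```bash
python3 -m pendant '[{"dx":0,"dy":0,"dz":0.001,"rx":0,"ry":0,"rz":0,"hand":0.04},{"dx":0,"dy":0,"dz":0.001,"rx":0,"ry":0,"rz":0,"hand":0.04},{"dx":0,"dy":0,"dz":0.001,"rx":0,"ry":0,"rz":0,"hand":0.04},{"dx":0,"dy":0,"dz":0,"rx":0,"ry":0,"rz":0,"hand":0.04},{"dx":0,"dy":0,"dz":0,"rx":0,"ry":0,"rz":0,"hand":0.04}]'
```

```text
clock: 17.98
position: [0.4996, -0.2892, 0.0411]
ee_rot: [0.0, 0.707, 0.707, 0.0]
contact_force: [-1.7, 0.8, 6.3]
width: 0.0511
gripper_force: 33.0
```

```bash
python3 -m pendant '[{"dx":0,"dy":0,"dz":0,"rx":0,"ry":0,"rz":0,"hand":0.067},{"dx":0,"dy":0,"dz":0,"rx":0,"ry":0,"rz":0,"hand":0.067},{"dx":0,"dy":0,"dz":0,"rx":0,"ry":0,"rz":0,"hand":0.067},{"dx":0,"dy":0,"dz":0,"rx":0,"ry":0,"rz":0,"hand":0.067},{"dx":0,"dy":0,"dz":-0.01,"rx":0,"ry":0,"rz":0,"hand":0.067},{"dx":0,"dy":0,"dz":-0.02,"rx":0,"ry":0,"rz":0,"hand":0.067},{"dx":0,"dy":0,"dz":-0.03,"rx":0,"ry":0,"rz":0,"hand":0.067},{"dx":0,"dy":0,"dz":-0.03,"rx":0,"ry":0,"rz":0,"hand":0.067},{"dx":0,"dy":0,"dz":-0.03,"rx":0,"ry":0,"rz":0,"hand":0.067},{"dx":0,"dy":0,"dz":-0.03,"rx":0,"ry":0,"rz":0,"hand":0.067},{"dx":0.012,"dy":0,"dz":0,"rx":0,"ry":0,"rz":0,"hand":0.07},{"dx":0.025,"dy":-0.005,"dz":0,"rx":0,"ry":0,"rz":0,"hand":0.07}]'
python3 -m pendant '[{"dx":0.035,"dy":-0.006,"dz":0,"rx":0,"ry":0,"rz":0,"hand":0.07},{"dx":0.035,"dy":-0.006,"dz":0,"rx":0,"ry":0,"rz":0,"hand":0.07},{"dx":0.035,"dy":-0.006,"dz":0,"rx":0,"ry":0,"rz":0,"hand":0.07},{"dx":0.035,"dy":-0.006,"dz":0,"rx":0,"ry":0,"rz":0,"hand":0.07},{"dx":0.035,"dy":-0.006,"dz":0,"rx":0,"ry":0,"rz":0,"hand":0.07},{"dx":0.035,"dy":-0.006,"dz":0,"rx":0,"ry":0,"rz":0,"hand":0.07},{"dx":0.035,"dy":-0.006,"dz":0,"rx":0,"ry":0,"rz":0,"hand":0.07},{"dx":0.025,"dy":-0.006,"dz":0,"rx":0,"ry":0,"rz":0,"hand":0.07},{"dx":0.015,"dy":-0.006,"dz":0,"rx":0,"ry":0,"rz":0,"hand":0.07},{"dx":0,"dy":0,"dz":0,"rx":0,"ry":0,"rz":0,"hand":0.07},{"dx":0,"dy":0,"dz":0,"rx":0,"ry":0,"rz":0,"hand":0.07}]'
python3 - <<'E'
from h import *
im=grab('side'); save(im,'side8.png'); im=grab('wrist'); save(im,'wrist8.png')
h,s,v=cv2.cvtColor(im['frame'],cv2.COLOR_RGB2HSV).astype(int).transpose(2,0,1)
k,l,st,c=cv2.connectedComponentsWithStats(((abs(h-29)<6)&(s>190)&(v>130)).astype(np.uint8))
i=1+np.argmax(st[1:,4]); print(st[i],c[i],onz(im,c[i],.068),onz(im,c[i],.062))
a=cv2.imread('pics/side8.png')[100:400,130:430]; b=cv2.imread('pics/wrist8.png')
cv2.imwrite('pics/c8.png',np.hstack([cv2.resize(a,(400,400)),cv2.resize(b,(400,400))]))
E
```

```text
clock: 18.98
position: [0.497, -0.255, 0.1928]
ee_rot: [0.004, 0.708, 0.706, 0.0]
contact_force: [-0.1, 0.3, -0.6]
width: 0.0697
gripper_force: 0.0
clock: 19.9
position: [0.4402, 0.0335, 0.1901]
ee_rot: [0.0, 0.706, 0.708, 0.0]
contact_force: [0.3, -0.8, 0.1]
width: 0.0697
gripper_force: 0.0
[ 247  164   69   70 3698] [281.21471065 198.76419686] [0.43891271 0.03310009 0.068     ] [0.43889655 0.03158238 0.062     ]
```

View pics/c8.png

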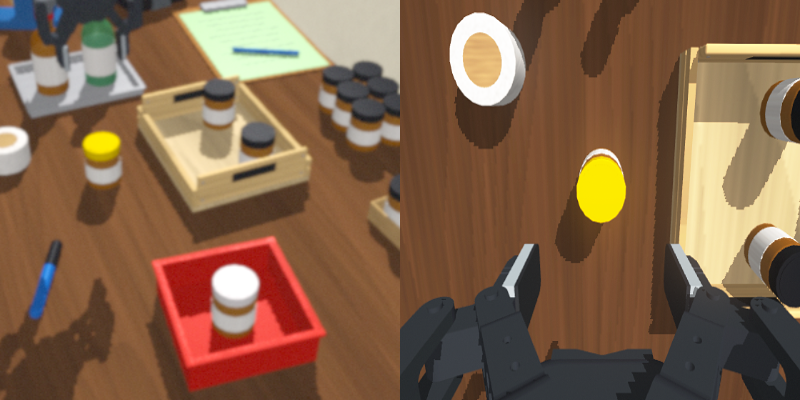

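The old jar stands upright in the middle of the bin. The yellow lid is at world (0.439,0.032), centred under the fingers. Gripping it.

```bash
python3 -m pendant '[{"dx":-0.001,"dy":-0.001,"dz":0.02,"rx":0,"ry":0,"rz":0,"hand":0.07},{"dx":0,"dy":0,"dz":0.03,"rx":0,"ry":0,"rz":0,"hand":0.07},{"dx":0,"dy":0,"dz":0.03,"rx":0,"ry":0,"rz":0,"hand":0.07},{"dx":0,"dy":0,"dz":0.03,"rx":0,"ry":0,"rz":0,"hand":0.07},{"dx":0,"dy":0,"dz":0.025,"rx":0,"ry":0,"rz":0,"hand":0.07},{"dx":0,"dy":0,"dz":0.018,"rx":0,"ry":0,"rz":0,"hand":0.07},{"dx":0,"dy":0,"dz":0,"rx":0,"ry":0,"rz":0,"hand":0.07},{"dx":0,"dy":0,"dz":0,"rx":0,"ry":0,"rz":0,"hand":0.07}]'
python3 -m pendant '[{"dx":0,"dy":0,"dz":0,"rx":0,"ry":0,"rz":0,"hand":0.04},{"dx":0,"dy":0,"dz":0,"rx":0,"ry":0,"rz":0,"hand":0.04},{"dx":0,"dy":0,"dz":0,"rx":0,"ry":0,"rz":0,"hand":0.04},{"dx":0,"dy":0,"dz":0,"rx":0,"ry":0,"rz":0,"hand":0.04},{"dx":0,"dy":0,"dz":0,"rx":0,"ry":0,"rz":0,"hand":0.04}]' 30
python3 -m pendant '[{"dx":0,"dy":0,"dz":-0.01,"rx":0,"ry":0,"rz":0,"hand":0.04},{"dx":0,"dy":0,"dz":-0.02,"rx":0,"ry":0,"rz":0,"hand":0.04},{"dx":0,"dy":0,"dz":-0.03,"rx":0,"ry":0,"rz":0,"hand":0.04},{"dx":0,"dy":0,"dz":-0.03,"rx":0,"ry":0,"rz":0,"hand":0.04},{"dx":0,"dy":0,"dz":-0.025,"rx":0,"ry":0,"rz":0,"hand":0.04},{"dx":0,"dy":0,"dz":-0.01,"rx":0,"ry":0,"rz":0,"hand":0.04},{"dx":0,"dy":0,"dz":0,"rx":0,"ry":0,"rz":0,"hand":0.04},{"dx":0,"dy":0,"dz":0,"rx":0,"ry":0,"rz":0,"hand":0.04}]'
```

```text
clock: 20.67
position: [0.4395, 0.031, 0.0363]
ee_rot: [-0.001, 0.708, 0.707, -0.001]
contact_force: [-0.5, -0.8, 0.1]
width: 0.0701
gripper_force: 0.0
clock: 21.08
position: [0.4409, 0.0316, 0.0381]
ee_rot: [0.002, 0.707, 0.707, 0.001]
contact_force: [-0.3, -2.0, 6.8]
width: 0.0512
gripper_force: 31.8
clock: 21.75
position: [0.4392, 0.0322, 0.162]
ee_rot: [0.0, 0.707, 0.707, 0.0]
contact_force: [-0.4, 0.1, -2.5]
width: 0.0512
gripper_force: 32.3
```

```bash
python3 -m pendant '[{"dx":0,"dy":0.01,"dz":0,"rx":0,"ry":0,"rz":0,"hand":0.04},{"dx":0,"dy":0.025,"dz":0,"rx":0,"ry":0,"rz":0,"hand":0.04},{"dx":-0.0045,"dy":0.03,"dz":0,"rx":0,"ry":0,"rz":0,"hand":0.04},{"dx":0,"dy":0.035,"dz":0,"rx":0,"ry":0,"rz":0,"hand":0.04},{"dx":0,"dy":0.035,"dz":0,"rx":0,"ry":0,"rz":0,"hand":0.04},{"dx":0,"dy":0.035,"dz":0,"rx":0,"ry":0,"rz":0,"hand":0.04},{"dx":0,"dy":0.025,"dz":0,"rx":0,"ry":0,"rz":0,"hand":0.04},{"dx":0,"dy":0.015,"dz":0,"rx":0,"ry":0,"rz":0,"hand":0.04},{"dx":0,"dy":0.009,"dz":0,"rx":0,"ry":0,"rz":0,"hand":0.04},{"dx":0,"dy":0,"dz":0,"rx":0,"ry":0,"rz":0,"hand":0.04},{"dx":0,"dy":0,"dz":0,"rx":0,"ry":0,"rz":0,"hand":0.04},{"dx":0,"dy":0,"dz":0,"rx":0,"ry":0,"rz":0,"hand":0.04}]'
```

```text
clock: 22.75
position: [0.657, 0.0276, 0.161]
ee_rot: [-0.001, 0.707, 0.707, -0.001]
contact_force: [-0.0, 0.9, -2.2]
width: 0.0516
gripper_force: 32.2
```

```bash
python3 -m pendant '[{"dx":0,"dy":0.001,"dz":0.02,"rx":0,"ry":0,"rz":0,"hand":0.04},{"dx":0,"dy":0,"dz":0.025,"rx":0,"ry":0,"rz":0,"hand":0.04},{"dx":0,"dy":0,"dz":0.025,"rx":0,"ry":0,"rz":0,"hand":0.04},{"dx":0,"dy":0,"dz":0.02,"rx":0,"ry":0,"rz":0,"hand":0.04},{"dx":0,"dy":0,"dz":0.015,"rx":0,"ry":0,"rz":0,"hand":0.04},{"dx":0,"dy":0,"dz":0.006,"rx":0,"ry":0,"rz":0,"hand":0.04},{"dx":0,"dy":0,"dz":0.002,"rx":0,"ry":0,"rz":0,"hand":0.04},{"dx":0,"dy":0,"dz":0,"rx":0,"ry":0,"rz":0,"hand":0.04},{"dx":0,"dy":0,"dz":0,"rx":0,"ry":0,"rz":0,"hand":0.04}]'
python3 -m pendant '[{"dx":0,"dy":0,"dz":0.001,"rx":0,"ry":0,"rz":0,"hand":0.04},{"dx":0,"dy":0,"dz":0.001,"rx":0,"ry":0,"rz":0,"hand":0.04},{"dx":0,"dy":0,"dz":0,"rx":0,"ry":0,"rz":0,"hand":0.04},{"dx":0,"dy":0,"dz":0,"rx":0,"ry":0,"rz":0,"hand":0.04}]'
```

```text
clock: 23.5
position: [0.6602, 0.0275, 0.0502]
ee_rot: [0.001, 0.707, 0.707, 0.001]
contact_force: [-0.6, -0.2, -1.8]
width: 0.0509
gripper_force: 32.2
clock: 23.83
position: [0.6597, 0.0275, 0.0472]
ee_rot: [0.0, 0.707, 0.707, 0.0]
contact_force: [-0.6, 0.6, -1.9]
width: 0.051
gripper_force: 32.2
```

```bash
python3 -m pendant '[{"dx":0,"dy":-0.0005,"dz":0.001,"rx":0,"ry":0,"rz":0,"hand":0.04},{"dx":0,"dy":0,"dz":0.001,"rx":0,"ry":0,"rz":0,"hand":0.04},{"dx":0,"dy":0,"dz":0.001,"rx":0,"ry":0,"rz":0,"hand":0.04},{"dx":0,"dy":0,"dz":0,"rx":0,"ry":0,"rz":0,"hand":0.04},{"dx":0,"dy":0,"dz":0,"rx":0,"ry":0,"rz":0,"hand":0.04}]'
```

```text
clock: 24.25
position: [0.6594, 0.0274, 0.0462]
ee_rot: [0.001, 0.707, 0.707, 0.001]
contact_force: [-3.5, 0.8, 8.8]
width: 0.0511
gripper_force: 32.9
```

```bash
python3 -m pendant '[{"dx":0,"dy":0,"dz":0,"rx":0,"ry":0,"rz":0,"hand":0.07},{"dx":0,"dy":0,"dz":0,"rx":0,"ry":0,"rz":0,"hand":0.07},{"dx":0,"dy":0,"dz":0,"rx":0,"ry":0,"rz":0,"hand":0.07},{"dx":0,"dy":0,"dz":0,"rx":0,"ry":0,"rz":0,"hand":0.07},{"dx":0,"dy":0,"dz":-0.01,"rx":0,"ry":0,"rz":0,"hand":0.07},{"dx":0,"dy":0,"dz":-0.02,"rx":0,"ry":0,"rz":0,"hand":0.07},{"dx":0,"dy":0,"dz":-0.03,"rx":0,"ry":0,"rz":0,"hand":0.07},{"dx":0,"dy":0,"dz":-0.035,"rx":0,"ry":0,"rz":0,"hand":0.07},{"dx":0,"dy":0,"dz":-0.035,"rx":0,"ry":0,"rz":0,"hand":0.07},{"dx":0,"dy":0,"dz":-0.035,"rx":0,"ry":0,"rz":0,"hand":0.07},{"dx":0,"dy":0,"dz":-0.025,"rx":0,"ry":0,"rz":0,"hand":0.07},{"dx":0,"dy":0,"dz":-0.006,"rx":0,"ry":0,"rz":0,"hand":0.07}]'
python3 -m pendant '[{"dx":0.02,"dy":-0.015,"dz":0,"rx":0,"ry":0,"rz":0,"hand":0.06},{"dx":0.03,"dy":-0.022,"dz":0,"rx":0,"ry":0,"rz":0,"hand":0.06},{"dx":0.03,"dy":-0.024,"dz":0,"rx":0,"ry":0,"rz":0,"hand":0.06},{"dx":0.03,"dy":-0.024,"dz":0,"rx":0,"ry":0,"rz":0,"hand":0.06},{"dx":0.03,"dy":-0.024,"dz":0,"rx":0,"ry":0,"rz":0,"hand":0.06},{"dx":0.03,"dy":-0.024,"dz":0,"rx":0,"ry":0,"rz":0,"hand":0.06},{"dx":0.03,"dy":-0.024,"dz":0,"rx":0,"ry":0,"rz":0,"hand":0.06},{"dx":0.03,"dy":-0.024,"dz":0,"rx":0,"ry":0,"rz":0,"hand":0.06},{"dx":0.03,"dy":-0.024,"dz":0,"rx":0,"ry":0,"rz":0,"hand":0.06},{"dx":0.021,"dy":-0.022,"dz":0,"rx":0,"ry":0,"rz":0,"hand":0.06},{"dx":0,"dy":0,"dz":0,"rx":0,"ry":0,"rz":0,"hand":0.06},{"dx":0,"dy":0,"dz":0,"rx":0,"ry":0,"rz":0,"hand":0.06}]'
python3 - <<'E'
from h import *
im=grab('side'); save(im,'side9.png'); im=grab('wrist'); save(im,'wrist9.png')
a=cv2.imread('pics/side9.png')[60:380,100:420]; b=cv2.imread('pics/wrist9.png')
cv2.imwrite('pics/c9.png',np.hstack([cv2.resize(a,(400,400)),cv2.resize(b,(400,400))]))
E
```

```text
clock: 25.25
position: [0.6615, 0.0274, 0.2465]
ee_rot: [0.004, 0.707, 0.707, 0.004]
contact_force: [0.9, 0.4, 1.0]
width: 0.0697
gripper_force: 0.0
clock: 26.25
position: [0.4306, 0.3092, 0.2395]
ee_rot: [0.0, 0.706, 0.708, -0.0]
contact_force: [0.4, -0.7, -0.0]
width: 0.0603
gripper_force: 0.0
```

View pics/c9.png

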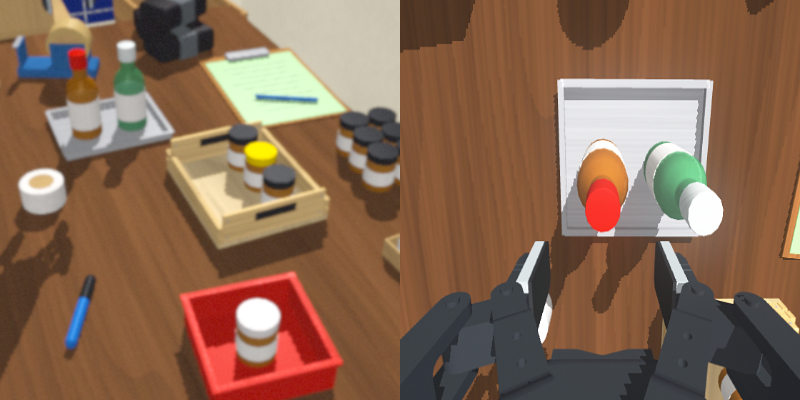

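The fresh jar stands in the old place between the black-lidded jars, and everything is upright. The red cap is centred between the fingers, so I'm gripping amber.

```bash
python3 -m pendant '[{"dx":0,"dy":0.001,"dz":0.02,"rx":0,"ry":0,"rz":0,"hand":0.06},{"dx":0,"dy":0,"dz":0.025,"rx":0,"ry":0,"rz":0,"hand":0.06},{"dx":0,"dy":0,"dz":0.025,"rx":0,"ry":0,"rz":0,"hand":0.06},{"dx":0,"dy":0,"dz":0.02,"rx":0,"ry":0,"rz":0,"hand":0.06},{"dx":0,"dy":0,"dz":0.011,"rx":0,"ry":0,"rz":0,"hand":0.06},{"dx":0,"dy":0,"dz":0,"rx":0,"ry":0,"rz":0,"hand":0.06},{"dx":0,"dy":0,"dz":0,"rx":0,"ry":0,"rz":0,"hand":0.06}]'
python3 -m pendant '[{"dx":0,"dy":0,"dz":0,"rx":0,"ry":0,"rz":0,"hand":0.02},{"dx":0,"dy":0,"dz":0,"rx":0,"ry":0,"rz":0,"hand":0.02},{"dx":0,"dy":0,"dz":0,"rx":0,"ry":0,"rz":0,"hand":0.02},{"dx":0,"dy":0,"dz":0,"rx":0,"ry":0,"rz":0,"hand":0.02},{"dx":0,"dy":0,"dz":0,"rx":0,"ry":0,"rz":0,"hand":0.02},{"dx":0,"dy":0,"dz":0,"rx":0,"ry":0,"rz":0,"hand":0.02}]' 40
python3 -m pendant '[{"dx":0,"dy":0,"dz":-0.01,"rx":0,"ry":0,"rz":0,"hand":0.02},{"dx":0,"dy":0,"dz":-0.02,"rx":0,"ry":0,"rz":0,"hand":0.02},{"dx":0,"dy":0,"dz":-0.03,"rx":0,"ry":0,"rz":0,"hand":0.02},{"dx":0,"dy":0,"dz":-0.03,"rx":0,"ry":0,"rz":0,"hand":0.02},{"dx":0,"dy":0,"dz":-0.012,"rx":0,"ry":0,"rz":0,"hand":0.02},{"dx":0,"dy":0,"dz":0,"rx":0,"ry":0,"rz":0,"hand":0.02},{"dx":0,"dy":0,"dz":0,"rx":0,"ry":0,"rz":0,"hand":0.02}]'
```

```text
clock: 26.93
position: [0.4338, 0.3074, 0.1382]
ee_rot: [-0.0, 0.708, 0.706, -0.001]
contact_force: [-0.4, 0.1, 0.9]
width: 0.0602
gripper_force: 0.0
clock: 27.43
position: [0.4335, 0.3088, 0.1401]
ee_rot: [0.0, 0.707, 0.707, 0.001]
contact_force: [-0.7, -1.3, 6.1]
width: 0.03
gripper_force: 39.9
clock: 28.02
position: [0.4327, 0.3084, 0.2406]
ee_rot: [0.0, 0.707, 0.707, -0.0]
contact_force: [-0.2, -0.5, -5.5]
width: 0.0299
gripper_force: 40.9
```

```bash
python3 -m pendant '[{"dx":-0.01,"dy":0,"dz":0,"rx":0,"ry":0,"rz":0,"hand":0.02},{"dx":-0.02,"dy":0,"dz":0,"rx":0,"ry":0,"rz":0,"hand":0.02},{"dx":-0.0255,"dy":0,"dz":0,"rx":0,"ry":0,"rz":0,"hand":0.02},{"dx":-0.035,"dy":0.009,"dz":0,"rx":0,"ry":0,"rz":0,"hand":0.02},{"dx":-0.035,"dy":0.015,"dz":0,"rx":0,"ry":0,"rz":0,"hand":0.02},{"dx":-0.035,"dy":0.02,"dz":0,"rx":0,"ry":0,"rz":0,"hand":0.02},{"dx":-0.035,"dy":0.02,"dz":0,"rx":0,"ry":0,"rz":0,"hand":0.02},{"dx":-0.033,"dy":0.025,"dz":0,"rx":0,"ry":0,"rz":0,"hand":0.02},{"dx":-0.03,"dy":0.025,"dz":0,"rx":0,"ry":0,"rz":0,"hand":0.02},{"dx":-0.028,"dy":0.025,"dz":0,"rx":0,"ry":0,"rz":0,"hand":0.02},{"dx":-0.02,"dy":0.02,"dz":0,"rx":0,"ry":0,"rz":0,"hand":0.02},{"dx":-0.01,"dy":0.0095,"dz":0,"rx":0,"ry":0,"rz":0,"hand":0.02}]'
python3 -m pendant '[{"dx":0,"dy":0,"dz":0,"rx":0,"ry":0,"rz":0,"hand":0.02},{"dx":0,"dy":0,"dz":0,"rx":0,"ry":0,"rz":0,"hand":0.02}]'
```

```text
clock: 29.02
position: [0.6029, -0.0125, 0.238]
ee_rot: [-0.0, 0.708, 0.706, -0.002]
contact_force: [1.2, 0.2, -4.3]
width: 0.0301
gripper_force: 40.8
clock: 29.18
position: [0.6, -0.0085, 0.2385]
ee_rot: [-0.002, 0.708, 0.707, -0.001]
contact_force: [-0.2, 0.2, -4.3]
width: 0.0299
gripper_force: 40.8
```

```bash
python3 -m pendant '[{"dx":0,"dy":0.0005,"dz":0.02,"rx":0,"ry":0,"rz":0,"hand":0.02},{"dx":0,"dy":0,"dz":0.025,"rx":0,"ry":0,"rz":0,"hand":0.02},{"dx":0,"dy":0,"dz":0.02,"rx":0,"ry":0,"rz":0,"hand":0.02},{"dx":0,"dy":0,"dz":0.015,"rx":0,"ry":0,"rz":0,"hand":0.02},{"dx":0,"dy":0,"dz":0.008,"rx":0,"ry":0,"rz":0,"hand":0.02},{"dx":0,"dy":0,"dz":0.003,"rx":0,"ry":0,"rz":0,"hand":0.02},{"dx":0,"dy":0,"dz":0,"rx":0,"ry":0,"rz":0,"hand":0.02},{"dx":0,"dy":0,"dz":0,"rx":0,"ry":0,"rz":0,"hand":0.02}]'
python3 -m pendant '[{"dx":0,"dy":0,"dz":0.001,"rx":0,"ry":0,"rz":0,"hand":0.02},{"dx":0,"dy":0,"dz":0.001,"rx":0,"ry":0,"rz":0,"hand":0.02},{"dx":0,"dy":0,"dz":0,"rx":0,"ry":0,"rz":0,"hand":0.02},{"dx":0,"dy":0,"dz":0,"rx":0,"ry":0,"rz":0,"hand":0.02}]'
```

```text
clock: 29.85
position: [0.6023, -0.0076, 0.1507]
ee_rot: [0.001, 0.707, 0.707, 0.0]
contact_force: [-0.4, -0.4, -4.3]
width: 0.03
gripper_force: 40.8
clock: 30.18
position: [0.6022, -0.0081, 0.1483]
ee_rot: [0.0, 0.707, 0.707, 0.0]
contact_force: [0.2, -0.7, -4.8]
width: 0.03
gripper_force: 40.8
```

```bash
python3 -m pendant '[{"dx":0,"dy":-0.001,"dz":0.001,"rx":0,"ry":0,"rz":0,"hand":0.02},{"dx":0,"dy":0,"dz":0.001,"rx":0,"ry":0,"rz":0,"hand":0.02},{"dx":0,"dy":0,"dz":0.001,"rx":0,"ry":0,"rz":0,"hand":0.02},{"dx":0,"dy":0,"dz":0,"rx":0,"ry":0,"rz":0,"hand":0.02},{"dx":0,"dy":0,"dz":0,"rx":0,"ry":0,"rz":0,"hand":0.02}]'
python3 -m pendant '[{"dx":0,"dy":0,"dz":0.001,"rx":0,"ry":0,"rz":0,"hand":0.02},{"dx":0,"dy":0,"dz":0,"rx":0,"ry":0,"rz":0,"hand":0.02},{"dx":0,"dy":0,"dz":0,"rx":0,"ry":0,"rz":0,"hand":0.02}]'
```

```text
clock: 30.6
position: [0.601, -0.0081, 0.1452]
ee_rot: [0.0, 0.707, 0.707, 0.0]
contact_force: [-0.5, 0.7, -1.2]
width: 0.0298
gripper_force: 41.2
clock: 30.85
position: [0.6011, -0.0081, 0.1451]
ee_rot: [0.0, 0.707, 0.707, 0.0]
contact_force: [-3.0, 0.4, 6.6]
width: 0.03
gripper_force: 42.0
```

```bash
python3 -m pendant '[{"dx":0,"dy":0,"dz":0,"rx":0,"ry":0,"rz":0,"hand":0.06},{"dx":0,"dy":0,"dz":0,"rx":0,"ry":0,"rz":0,"hand":0.06},{"dx":0,"dy":0,"dz":0,"rx":0,"ry":0,"rz":0,"hand":0.06},{"dx":0,"dy":0,"dz":0,"rx":0,"ry":0,"rz":0,"hand":0.06},{"dx":0,"dy":0,"dz":-0.01,"rx":0,"ry":0,"rz":0,"hand":0.06},{"dx":0,"dy":0,"dz":-0.02,"rx":0,"ry":0,"rz":0,"hand":0.06},{"dx":0,"dy":0,"dz":-0.03,"rx":0,"ry":0,"rz":0,"hand":0.06},{"dx":0,"dy":0,"dz":-0.025,"rx":0,"ry":0,"rz":0,"hand":0.06},{"dx":0,"dy":0,"dz":-0.01,"rx":0,"ry":0,"rz":0,"hand":0.06}]'
python3 -m pendant '[{"dx":0.02,"dy":-0.006,"dz":0,"rx":0,"ry":0,"rz":0,"hand":0.06},{"dx":0.03,"dy":-0.008,"dz":0,"rx":0,"ry":0,"rz":0,"hand":0.06},{"dx":0.035,"dy":-0.008,"dz":0,"rx":0,"ry":0,"rz":0,"hand":0.06},{"dx":0.035,"dy":-0.008,"dz":0,"rx":0,"ry":0,"rz":0,"hand":0.06},{"dx":0.035,"dy":-0.008,"dz":0,"rx":0,"ry":0,"rz":0,"hand":0.06},{"dx":0.035,"dy":-0.008,"dz":0,"rx":0,"ry":0,"rz":0,"hand":0.06},{"dx":0.035,"dy":-0.008,"dz":0,"rx":0,"ry":0,"rz":0,"hand":0.06},{"dx":0.035,"dy":-0.008,"dz":0,"rx":0,"ry":0,"rz":0,"hand":0.06},{"dx":0.03,"dy":-0.008,"dz":0,"rx":0,"ry":0,"rz":0,"hand":0.06},{"dx":0.0245,"dy":-0.009,"dz":0,"rx":0,"ry":0,"rz":0,"hand":0.06},{"dx":0,"dy":0,"dz":0,"rx":0,"ry":0,"rz":0,"hand":0.06},{"dx":0,"dy":0,"dz":0,"rx":0,"ry":0,"rz":0,"hand":0.06}]'
python3 -m pendant '[{"dx":0,"dy":0,"dz":0.02,"rx":0,"ry":0,"rz":0,"hand":0.06},{"dx":0,"dy":0,"dz":0.025,"rx":0,"ry":0,"rz":0,"hand":0.06},{"dx":0,"dy":0,"dz":0.01,"rx":0,"ry":0,"rz":0,"hand":0.06},{"dx":0,"dy":0,"dz":0,"rx":0,"ry":0,"rz":0,"hand":0.06},{"dx":0,"dy":0,"dz":0,"rx":0,"ry":0,"rz":0,"hand":0.06}]'
```

```text
clock: 31.6
position: [0.6031, -0.0082, 0.2434]
ee_rot: [0.003, 0.707, 0.707, 0.002]
contact_force: [1.1, 0.0, 1.5]
width: 0.0601
gripper_force: 0.0
clock: 32.6
position: [0.5212, 0.3076, 0.2383]
ee_rot: [0.0, 0.706, 0.708, -0.0]
contact_force: [-0.0, -0.9, -0.4]
width: 0.0602
gripper_force: 0.0
clock: 33.02
position: [0.5223, 0.3056, 0.1836]
ee_rot: [-0.0, 0.708, 0.707, -0.001]
contact_force: [0.4, 0.1, 0.9]
width: 0.06
gripper_force: 0.0
```

Down another 45 mm, then grip and lift.

```bash
python3 -m pendant '[{"dx":0,"dy":0,"dz":0.02,"rx":0,"ry":0,"rz":0,"hand":0.06},{"dx":0,"dy":0,"dz":0.02,"rx":0,"ry":0,"rz":0,"hand":0.06},{"dx":0,"dy":0,"dz":0.005,"rx":0,"ry":0,"rz":0,"hand":0.06},{"dx":0,"dy":0,"dz":0,"rx":0,"ry":0,"rz":0,"hand":0.06},{"dx":0,"dy":0,"dz":0,"rx":0,"ry":0,"rz":0,"hand":0.02},{"dx":0,"dy":0,"dz":0,"rx":0,"ry":0,"rz":0,"hand":0.02},{"dx":0,"dy":0,"dz":0,"rx":0,"ry":0,"rz":0,"hand":0.02},{"dx":0,"dy":0,"dz":0,"rx":0,"ry":0,"rz":0,"hand":0.02},{"dx":0,"dy":0,"dz":0,"rx":0,"ry":0,"rz":0,"hand":0.02},{"dx":0,"dy":0,"dz":0,"rx":0,"ry":0,"rz":0,"hand":0.02}]' 40
python3 -m pendant '[{"dx":0,"dy":0,"dz":-0.01,"rx":0,"ry":0,"rz":0,"hand":0.02},{"dx":0,"dy":0,"dz":-0.02,"rx":0,"ry":0,"rz":0,"hand":0.02},{"dx":0,"dy":0,"dz":-0.03,"rx":0,"ry":0,"rz":0,"hand":0.02},{"dx":0,"dy":0,"dz":-0.03,"rx":0,"ry":0,"rz":0,"hand":0.02},{"dx":0,"dy":0,"dz":-0.012,"rx":0,"ry":0,"rz":0,"hand":0.02},{"dx":0,"dy":0,"dz":0,"rx":0,"ry":0,"rz":0,"hand":0.02},{"dx":0,"dy":0,"dz":0,"rx":0,"ry":0,"rz":0,"hand":0.02}]'
```

```text
clock: 33.85
position: [0.5226, 0.3069, 0.1406]
ee_rot: [0.0, 0.707, 0.707, 0.001]
contact_force: [-1.2, -0.4, 5.7]
width: 0.0298
gripper_force: 39.6
clock: 34.43
position: [0.522, 0.3064, 0.241]
ee_rot: [0.0, 0.707, 0.707, 0.0]
contact_force: [-0.3, 0.2, -4.8]
width: 0.0298
gripper_force: 40.6
```

```bash
python3 -m pendant '[{"dx":-0.01,"dy":0.004,"dz":0,"rx":0,"ry":0,"rz":0,"hand":0.02},{"dx":-0.02,"dy":0.008,"dz":0,"rx":0,"ry":0,"rz":0,"hand":0.02},{"dx":-0.03,"dy":0.01,"dz":0,"rx":0,"ry":0,"rz":0,"hand":0.02},{"dx":-0.035,"dy":0.012,"dz":0,"rx":0,"ry":0,"rz":0,"hand":0.02},{"dx":-0.035,"dy":0.012,"dz":0,"rx":0,"ry":0,"rz":0,"hand":0.02},{"dx":-0.035,"dy":0.012,"dz":0,"rx":0,"ry":0,"rz":0,"hand":0.02},{"dx":-0.03,"dy":0.01,"dz":0,"rx":0,"ry":0,"rz":0,"hand":0.02},{"dx":-0.025,"dy":0.007,"dz":0,"rx":0,"ry":0,"rz":0,"hand":0.02},{"dx":-0.015,"dy":0.004,"dz":0,"rx":0,"ry":0,"rz":0,"hand":0.02},{"dx":-0.008,"dy":0.001,"dz":0,"rx":0,"ry":0,"rz":0,"hand":0.02},{"dx":-0.003,"dy":0.0005,"dz":0,"rx":0,"ry":0,"rz":0,"hand":0.02},{"dx":0,"dy":0,"dz":0,"rx":0,"ry":0,"rz":0,"hand":0.02}]'
python3 -m pendant '[{"dx":0,"dy":0,"dz":0.02,"rx":0,"ry":0,"rz":0,"hand":0.02},{"dx":0,"dy":0,"dz":0.025,"rx":0,"ry":0,"rz":0,"hand":0.02},{"dx":0,"dy":0,"dz":0.01,"rx":0,"ry":0,"rz":0,"hand":0.02},{"dx":0,"dy":0,"dz":0,"rx":0,"ry":0,"rz":0,"hand":0.02},{"dx":0,"dy":0,"dz":0,"rx":0,"ry":0,"rz":0,"hand":0.02}]'
```

```text
clock: 35.43
position: [0.6018, 0.06, 0.2395]
ee_rot: [-0.001, 0.707, 0.707, -0.001]
contact_force: [0.1, 0.7, -3.5]
width: 0.0298
gripper_force: 40.5
clock: 35.85
position: [0.602, 0.0615, 0.1855]
ee_rot: [-0.001, 0.707, 0.708, -0.0]
contact_force: [0.3, 0.4, -3.3]
width: 0.0296
gripper_force: 40.5
```

```bash
python3 -m pendant '[{"dx":0,"dy":0,"dz":0.015,"rx":0,"ry":0,"rz":0,"hand":0.02},{"dx":0,"dy":0,"dz":0.012,"rx":0,"ry":0,"rz":0,"hand":0.02},{"dx":0,"dy":0,"dz":0.006,"rx":0,"ry":0,"rz":0,"hand":0.02},{"dx":0,"dy":0,"dz":0.002,"rx":0,"ry":0,"rz":0,"hand":0.02},{"dx":0,"dy":0,"dz":0.001,"rx":0,"ry":0,"rz":0,"hand":0.02},{"dx":0,"dy":0,"dz":0,"rx":0,"ry":0,"rz":0,"hand":0.02},{"dx":0,"dy":0,"dz":0,"rx":0,"ry":0,"rz":0,"hand":0.02}]'
python3 -m pendant '[{"dx":0,"dy":0,"dz":0.001,"rx":0,"ry":0,"rz":0,"hand":0.02},{"dx":0,"dy":0,"dz":0.001,"rx":0,"ry":0,"rz":0,"hand":0.02},{"dx":0,"dy":0,"dz":0.001,"rx":0,"ry":0,"rz":0,"hand":0.02},{"dx":0,"dy":0,"dz":0,"rx":0,"ry":0,"rz":0,"hand":0.02},{"dx":0,"dy":0,"dz":0,"rx":0,"ry":0,"rz":0,"hand":0.02}]'
```

```text
clock: 36.43
position: [0.6032, 0.0605, 0.1508]
ee_rot: [0.001, 0.707, 0.707, 0.001]
contact_force: [0.3, -0.4, -4.4]
width: 0.0303
gripper_force: 40.6
clock: 36.85
position: [0.6024, 0.0605, 0.1467]
ee_rot: [-0.0, 0.707, 0.707, -0.0]
contact_force: [-0.1, 0.6, -3.8]
width: 0.0299
gripper_force: 40.6
```

```bash
python3 -m pendant '[{"dx":0,"dy":0,"dz":0.001,"rx":0,"ry":0,"rz":0,"hand":0.02},{"dx":0,"dy":0,"dz":0.001,"rx":0,"ry":0,"rz":0,"hand":0.02},{"dx":0,"dy":0,"dz":0,"rx":0,"ry":0,"rz":0,"hand":0.02},{"dx":0,"dy":0,"dz":0,"rx":0,"ry":0,"rz":0,"hand":0.02}]'
python3 -m pendant '[{"dx":0,"dy":0,"dz":0.001,"rx":0,"ry":0,"rz":0,"hand":0.02},{"dx":0,"dy":0,"dz":0,"rx":0,"ry":0,"rz":0,"hand":0.02},{"dx":0,"dy":0,"dz":0,"rx":0,"ry":0,"rz":0,"hand":0.02}]'
```

```text
clock: 37.18
position: [0.6027, 0.0605, 0.1457]
ee_rot: [0.0, 0.707, 0.707, 0.0]
contact_force: [-1.3, 0.5, 3.5]
width: 0.0299
gripper_force: 41.3
clock: 37.43
position: [0.6028, 0.0605, 0.1456]
ee_rot: [0.001, 0.707, 0.707, 0.001]
contact_force: [-2.0, -0.5, 8.3]
width: 0.0295
gripper_force: 42.1
```

Landed. Releasing, rising and moving clear for a final check.

```bash
python3 -m pendant '[{"dx":0,"dy":0,"dz":0,"rx":0,"ry":0,"rz":0,"hand":0.06},{"dx":0,"dy":0,"dz":0,"rx":0,"ry":0,"rz":0,"hand":0.06},{"dx":0,"dy":0,"dz":0,"rx":0,"ry":0,"rz":0,"hand":0.06},{"dx":0,"dy":0,"dz":0,"rx":0,"ry":0,"rz":0,"hand":0.06},{"dx":0,"dy":0,"dz":-0.01,"rx":0,"ry":0,"rz":0,"hand":0.06},{"dx":0,"dy":0,"dz":-0.02,"rx":0,"ry":0,"rz":0,"hand":0.06},{"dx":0,"dy":0,"dz":-0.03,"rx":0,"ry":0,"rz":0,"hand":0.06},{"dx":0,"dy":0,"dz":-0.03,"rx":0,"ry":0,"rz":0,"hand":0.06},{"dx":0,"dy":0,"dz":0,"rx":0,"ry":0,"rz":0,"hand":0.06}]'
python3 -m pendant '[{"dx":-0.02,"dy":-0.01,"dz":0,"rx":0,"ry":0,"rz":0,"hand":0.06},{"dx":-0.02,"dy":-0.01,"dz":0,"rx":0,"ry":0,"rz":0,"hand":0.06},{"dx":-0.0205,"dy":-0.0075,"dz":0,"rx":0,"ry":0,"rz":0,"hand":0.06},{"dx":0,"dy":0,"dz":0,"rx":0,"ry":0,"rz":0,"hand":0.06},{"dx":0,"dy":0,"dz":0,"rx":0,"ry":0,"rz":0,"hand":0.06},{"dx":0,"dy":0,"dz":0,"rx":0,"ry":0,"rz":0,"hand":0.06},{"dx":0,"dy":0,"dz":0,"rx":0,"ry":0,"rz":0,"hand":0.06}]'
python3 - <<'E'
from h import *
import pickle
im=grab('side'); save(im,'side10.png'); im=grab('wrist'); save(im,'wrist10.png')
for g in (pickle.load(open('wrist0.pkl','rb')),im):
    hsv=cv2.cvtColor(g['frame'],cv2.COLOR_RGB2HSV).astype(int)
    for n,(x0,y0,x1,y1),f in(('red',(280,195,375,275),lambda h,s,v:((h<6)|(h>172))&(s>180)&(v>90)),('silver',(285,75,385,160),lambda h,s,v:(s<40)&(v>215)),('yellow',(345,110,430,200),lambda h,s,v:(abs(h-29)<6)&(s>190)&(v>130))):
        k,l,st,c=cv2.connectedComponentsWithStats(f(*hsv[y0:y1,x0:x1].transpose(2,0,1)).astype(np.uint8))
        if k>1: i=1+np.argmax(st[1:,4]); u=c[i]+[x0,y0]; print(n,u,st[i,4],onz(g,u,.076 if n=='yellow' else .17))
a=cv2.imread('pics/side10.png')[60:380,100:420]; b=cv2.imread('pics/wrist10.png')
cv2.imwrite('pics/c10.png',np.hstack([cv2.resize(a,(400,400)),cv2.resize(b,(400,400))]))
E
```

```text
clock: 38.18
position: [0.6062, 0.0605, 0.2411]
ee_rot: [0.005, 0.707, 0.707, 0.004]
contact_force: [0.9, -0.1, 0.4]
width: 0.0603
gripper_force: 0.0
clock: 38.77
position: [0.5754, 0.0007, 0.2339]
ee_rot: [-0.0, 0.707, 0.707, 0.0]
contact_force: [0.1, 0.6, -0.3]
width: 0.0598
gripper_force: 0.0
red [327.9524184  234.72827369] 2543 [ 0.60005217 -0.00569634  0.17      ]
silver [334.31572724 119.2376823 ] 2537 [0.6013379  0.06017472 0.17      ]
red [321.88798371 234.84114053] 2455 [ 0.59789441 -0.00617589  0.17      ]
silver [329.73404255 122.39729951] 2444 [0.600301  0.0591568 0.17     ]
yellow [384.05228543 155.98914831] 3041 [0.65748512 0.02844779 0.076     ]
```

View pics/c10.png

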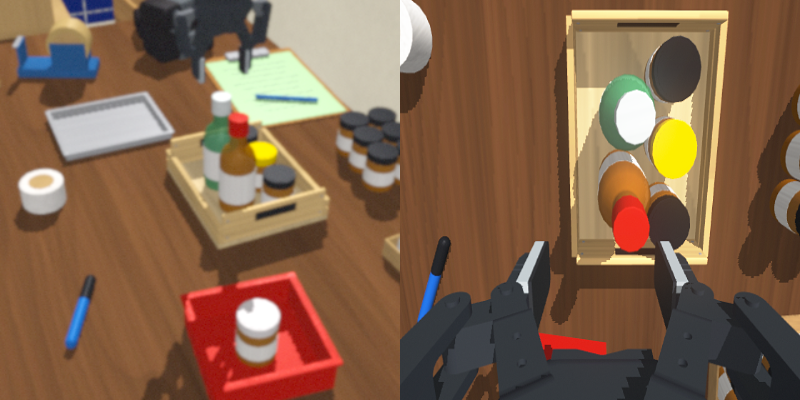

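Everything is upright. Both bottles are back within about 2 mm, the fresh jar is within about 1 mm of the old jar's place, and the old jar is in the bin. Handing in.

```bash
python3 -c "
from rig import manip
print(manip.sign_off())"
```

```text
the job is handed in; nothing more can be done
None
```

I handed the job in at about 39 s on the clock (limit 144 s), with no verdict shown: the last pictures have the old jar upright in the bin, the fresh jar about 1 mm from its place, both bottles back upright within about 2 mm of where they started, and the black-lidded jars upright in place.

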